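Stow the spices in the stay-lidded chest

ROBOT

A 6-joint arm with a two-finger parallel gripper is mounted at the origin on a cart in front of the work surface, level with it; the furniture and walls round the work are solid. World frame = base frame: x ahead of the robot, y to its left, z up, the work surface at z = 0. Lengths are in mm, angles in rad, forces in N, time in s.
With the tool pointing down it reaches from about 375 to 925 mm from the base axis. Payload 5.7 kg.
Tool frame: the origin (TCP) lies at the very end of the fingers, on their centre line; the grasp point (between the pads) lies 19 mm behind it; z points along the fingers, y is the line along which they close (so a half turn about z gives the same grasp; the last joint's range is limited). The gripper opens to 88 mm and grips with 3 to 60 N. Pads are 20 mm wide; open, the fingers measure 115 mm over their backs; the gripper's body (75 mm by 178 mm) begins 61 mm behind the grasp point.
Start: joints at [-1.256, 0.359, 1.51, -0, 1.272, -0.115], TCP at [249.994, -545.401, 195.423] pointing down, gripper open.
Joint ranges: [-2.97, 2.97], [-1.01, 2.36], [0.21, 2.38], [-0.96, 4.11], [0.2, 2.71], [-2.98, 2.98]. Speed limits (rad/s): [2.39, 2.39, 3.14, 3.14, 3.14, 3.14].

INTERFACE

Orientations are given as a unit quaternion [w, x, y, z].
In Python, from workcell import r gives the robot as it stands.
- The arm moves only by the tool jog_arm, never from a script. Its argument "series" is a list of rows, each an object with "grip": the closure in counts, from 0 (fully open) to 255 (shut); "delta_pos": the shift along the world's x, y, z in m, a list of three; "yaw": the turn about the world's z in degrees. In form: [{"grip": grip, "delta_pos": [dx, dy, dz], "yaw": yaw}, ...]. A call has 1 to 12 rows; each row is the pose to reach, as a shift and turn from the pose commanded when the call began; what a row does not reach only later rows make up. A row lasts 1/10 s, in which the tool goes at most 50 mm and 8.59 degrees, less where a joint would pass 70% of its speed; a pose out of reach is approached as far as the arm can. A call with a gripper value outside its range is refused whole. The fingers move at their own pace and stop on an object; "squeeze" is the grip in N (left out, the last holds). Time passes only in rows, so rows that repeat a pose let the fingers close. It gives the time, the measured TCP pose, the force, the opening and the grip force at its end, in the units of the state.
- r.state(): the state, without advancing time (a new reading comes with each control period).
- r.snapshot(name): name is "side" or "top"; returns the picture (420x560x3 uint8, red, green, blue); there is no depth.
- r.camera_params(name): a dict with "camera_matrix" (3x3 intrinsics, pixels), "k1" (the pictures are not rectified: a ray, as slopes to the right and down, at radius r is drawn at 1 + k1 r^2 times it, then the intrinsics apply), "rvec" (rotation vector, rad) and "tvec" (3), from world to camera coordinates, as OpenCV has them. Camera axes: x right, y down, z forward; pixel columns grow to the right and rows downward; lengths in mm; the calibration is good to about 2 mm. A picture is of the moment at which its call begins. camera_params takes no time and is no camera call.
- r.hand_in(): hands the job in; it is judged then, once.
The state is a dict: "time": time; "joints": joint angles; "dq": joint speeds; "effort": joint torques, N m; "tool_pos": TCP position; "orientation": TCP orientation; "force": force on the tool from outside, world axes, zero at the start; "wrist_torque": the same for the moment, N m; "finger_gap": finger opening in mm; "grasp_force": force on a finger pad.
Only numpy, scipy, OpenCV 4.12 (cv2) and the standard library are available. Lean on these libraries where they do the work, as an engineer would, in place of code of your own. Each camera call takes 0.05 s, during which the arm holds its last target. There are 200 camera calls.

TASK

Tidy up into the wooden spice chest: raise its lid and push the folding stay straight until its knee locks over centre, so that the lid stays up by itself, and then stand every spice jar and the salt shaker (if any) from the worktop upright on the floor of the main bin. Stand the kitchen timer upright in the low end pocket and swing the pocket's flap shut until its tab drops behind the rim and holds. When all the jars are in, break the stay's knee and lower the lid until it is fully shut, leaving the teal pot and the honey jar alone throughout.

Things in the scene. Friction and masses are not known exactly. Their poses are not given: they have to be found in the camera images.
- chest: fixed light-wood chest; origin under the centre of its main bin; x from the front (handle side) to the hinge side, y to the stay side, z up; turned up to 0.15 rad. Bin: outside 174 (x) by 234 (y) mm, walls 7 mm thick, 116 mm high, floor 6 mm. The lid (10 mm thick) hinges on the back wall's top edge (x 87, z 117 mm); raised, it stands nearly upright, 310 mm high. Stay at +y, pocket at -y
- pocket_floor (a point): centre of the floor (5 mm above the worktop) of the low open pocket on the chest's -y side, at chest x 0, y -190 mm; axes as the chest. Inside 130 (x) by 90 (y) mm, rim 62 mm high. Between it and the bin's wall (73 mm from this point) is a slot for the flap's tab. The open flap stands along the pocket's outer (-y) rim
- lid (a joint): angle of the lid, rad: 0 shut, 1.48 fully up (the stay allows no more). The hinge is stiff (friction 0.06 N m) and damped: above about 1.38 the 0.3 kg lid stays where it is put; lower, it sinks shut by itself at under 1 rad/s
- lid_handle (a point): centre of the lid's handle: a round steel bar 14 mm thick, 32 mm long, parallel to the hinge, 26 mm beyond the middle of the lid's front edge; travels on a circle of 204 mm radius about the hinge. Axes of the lid: x from handle to hinge, y along the hinge, z normal to the lid (up when shut)
- knee (a joint): angle of the stay's knee, rad: 0 folded (lid shut), 2.44 straight, 2.56 at the stop past centre. Over 2.5 the stay is locked and bears the lid. The knee moves forward (chest -x) to fold, backward (chest +x) to lock
- knee_grip (a point): middle of the knee's steel grip rod: 12 mm thick, along chest y, 48 mm outside the bin's +y wall, clear 20 mm either way, black ball at its end. The knee travels on a circle of 83 mm about the lower pivot at chest x 2, z 60 mm: from x -78, z 82 (lid shut) to x 45, z 131 mm (locked; dead centre is 5 mm before that). It moves with the lid; pulled 50 mm forward of locked it lets the lid sink
- flap (a joint): angle of the pocket's flap, rad: 1.65 wide open (a weak spring holds it there), 0 fully shut. Latched it rests at 0.03 to 0.07; let go without latching it springs open again
- flap_edge (a point): outer face of the flap, mid-length, 6 mm from its free edge. The flap is a wooden leaf 140 (x) by 106 mm, 6 mm thick, hinged along the pocket's outer rim (chest y -240, z 64 mm); this point is 100 mm from the hinge line, 6 mm off its plane. The steel tab hangs below the free edge; the last mm of closing need a downward push of 2 to 5 N there
- spice_a_center (a point): point on the axis half-way up a loose spice jar (round clear jar, red lid, 45 mm diameter, 106 mm high, 0.1 kg; point 53 mm above its foot), to be put in the chest; its z axis is the upright axis. None if this one is absent in this run
- spice_b_center (a point): point on the axis half-way up a loose spice jar (round clear jar, red lid, 45 mm diameter, 106 mm high, 0.1 kg; point 53 mm above its foot), to be put in the chest; its z axis is the upright axis. None if this one is absent in this run
- spice_c_center (a point): point on the axis half-way up a loose spice jar (round clear jar, red lid, 45 mm diameter, 106 mm high, 0.1 kg; point 53 mm above its foot), to be put in the chest; its z axis is the upright axis. None if this one is absent in this run
- salt_shaker_center (a point): point on the axis half-way up a loose glass salt shaker (round, grey perforated top, 44 mm diameter, 90 mm high, 0.1 kg; point 45 mm above its foot), to be put in the chest; its z axis is the upright axis. None if this one is absent in this run
- timer_center (a point): point on the axis half-way up the loose kitchen timer (round, white foot and red dial, 66 mm diameter, 51 mm high; point 25.5 mm above its foot); z axis upright
- teal_pot_center (a point): bystander: loose teal pot with wooden lid, 66 mm diameter, 52 mm high, point half-way up
- honey_jar_center (a point): bystander: loose honey jar with red lid, 65 mm diameter, 100 mm high, point half-way up
Mind the look-alikes: they are no part of the job. Of the things that look like the part that bears timer_center, the larger one is meant. Leave any blue look-alike of the part that bears salt_shaker_center alone.

How it is judged:
By the outcome, as a careful person would: the job done as asked, in the order asked, and still so for the second after the job is handed in, with the robot touching nothing.
Of spice_a, spice_b, spice_c, salt_shaker only 2 to 4 are there at a start; the rules pass over those that are not, and their reading is None.
At some moment in a run one of timer may be knocked a few centimetres aside while the robot is not near it.
Once in a run the grip may slacken for a moment while it holds something.
It also fails if it takes over 210 s, if anything falls off the work surface, if the arm or the gripper's body presses on something with over 40 N, if the wrist force passes 120 N, or if a joint passes its speed limit or range.

## Working session

There is one attempt and no reset: what is moved stays moved. The work goes in short steps, Python scripts to look and compute and a tool call to move; the robot and the scene stay as the last step left them, time stands still between calls to the robot, and variables do not carry over. Pictures are saved under pics/ and viewed, at most 14 in all, crops included, and the job is handed in when it is done.

Besides the shell and the picture viewer there is one more tool, called after "Request:" by a JSON object that holds its "fn" and its "kwargs". jog_arm: Moves the arm, as the interface text tells. Its arguments: {"type":"object","properties":{"series":{"type":"array"},"squeeze":{"type":"number"}},"required":["series"]}

```bash
ls; mkdir -p pics
cat > h.py <<'E'
import numpy as np, cv2
from workcell import r
def cam(n):
    p=r.camera_params(n); R=cv2.Rodrigues(np.array(p["rvec"],float))[0]; return np.array(p["camera_matrix"],float),float(p["k1"]),R,np.array(p["tvec"],float).ravel()
def ray(n,u,v):
    K,k,R,t=cam(n); d=cv2.undistortPoints(np.array([[[u,v]]],float),K,np.array([k,0,0,0.]))[0,0]
    return -R.T@t, R.T@np.array([d[0],d[1],1])
def onz(n,u,v,z):
    o,d=ray(n,u,v); return o+d*(z-o[2])/d[2]
def tri(a,b):  # a=(name,u,v)
    o1,d1=ray(*a);o2,d2=ray(*b); s=np.linalg.lstsq(np.c_[d1,-d2],o2-o1,rcond=None)[0]
    p,q=o1+d1*s[0],o2+d2*s[1]; return (p+q)/2,np.linalg.norm(p-q)
def pix(n,P):
    K,k,R,t=cam(n); return cv2.projectPoints(np.array(P,float).reshape(-1,1,3),cv2.Rodrigues(R)[0],t,K,np.array([k,0,0,0.]))[0].reshape(-1,2)
def save(n,f): 
    im=r.snapshot(n); cv2.imwrite(f,im[:,:,::-1]); return im
E
python3 - <<'E'
from h import *
for n in("top","side"):
    im=save(n,f"pics/{n}0.png"); big=cv2.resize(im[:,:,::-1],(800,600),interpolation=cv2.INTER_CUBIC); cv2.imwrite(f"pics/{n}0b.png",big)
    o,d=ray(n,280,210); print(n,o.round(),d.round(2))
print(r.state())
E
```

```text
pics
top [ 463.   27. 1117.] [ 0.05 -0.01 -1.  ]
side [ 181. 1260.  896.] [ 0.2  -0.82 -0.54]
{'time': 0.1, 'joints': array([-1.25609880e+00,  3.59433234e-01,  1.51129654e+00, -3.87475560e-05,
        1.27250713e+00, -1.15132573e-01]), 'dq': array([ 3.93224404e-04, -3.18218459e-03, -2.37572147e-04,  1.04505515e-04,
       -1.09783946e-03,  2.13308221e-05]), 'effort': array([ 1.27762742e-03, -5.16355777e+01, -2.71406186e+01,  6.77166134e-02,
        2.75719282e-02, -2.66227624e-05]), 'tool_pos': array([ 249.78646102, -544.81055037,  194.70406845]), 'orientation': array([-8.16190762e-04,  9.76992967e-01,  2.13269937e-01, -1.00319015e-04]), 'force': array([-0.06624678, -0.16692305,  0.45019777]), 'wrist_torque': array([0.02271372, 0.0492341 , 0.01823804]), 'grasp_force': 0.0, 'finger_gap': 87.82175964449007}
```

View pics/top0b.png

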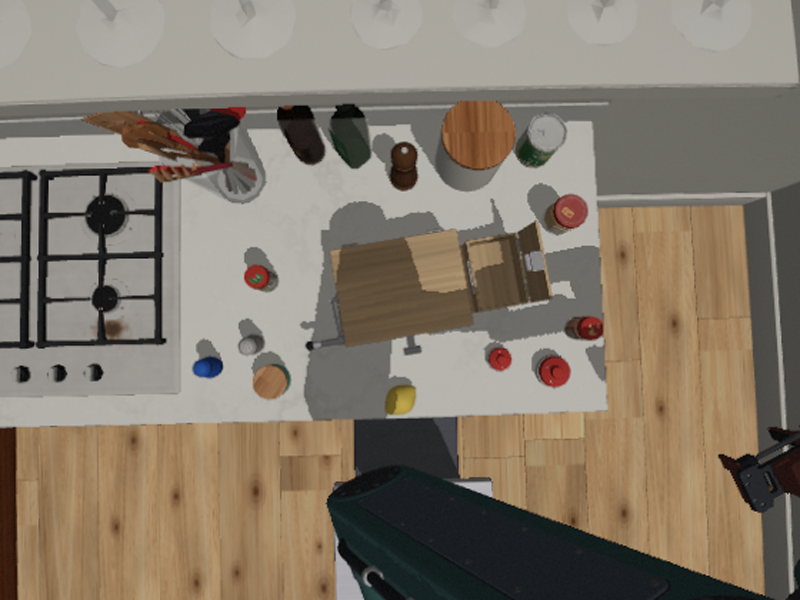

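View pics/side0b.png

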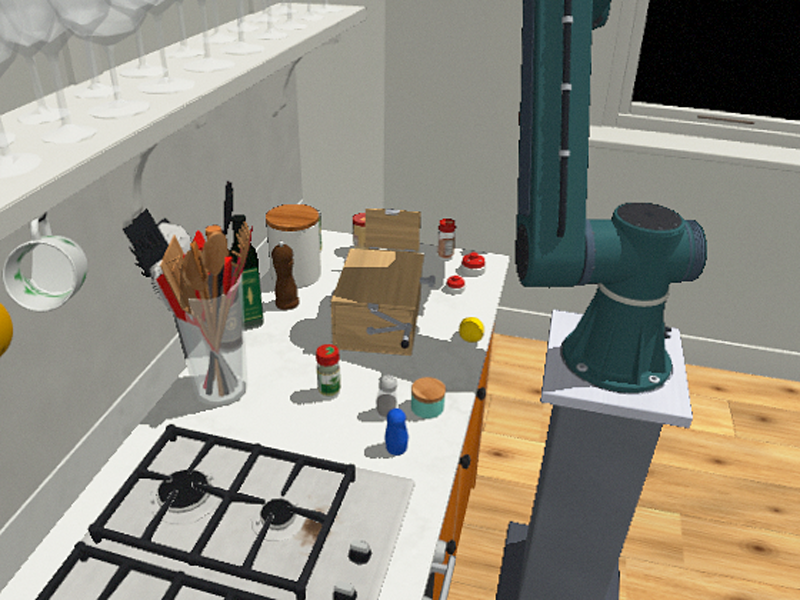

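The top view (800x600 scale) shows:
- **Chest:** lid corners near (332,250), (457,230), (472,323) and (343,346), with the handle at (412,348) and the knee ball at (310,345).
- **Spice jars:** (257,277) and (588,328).
- **Salt shaker:** (250,344).
- **Timer:** the larger one is at (554,371), with a small look-alike at (500,359).
- **Honey jar:** (570,212).
- **Teal pot:** (270,380).

The side view agrees with this.

Run:
```python
from h import *
im=cv2.imread("pics/top0.png"); c=im[145:275,200:400]; cv2.imwrite("pics/c1.png",cv2.resize(c,None,fx=4,fy=4,interpolation=cv2.INTER_CUBIC))
hsv=cv2.cvtColor(im,cv2.COLOR_BGR2HSV)
m=(((hsv[...,0]<8)|(hsv[...,0]>172))&(hsv[...,1]>140)&(hsv[...,2]>70)).astype(np.uint8)
n,l,s,ce=cv2.connectedComponentsWithStats(m)
for i in range(1,n):
    if s[i,4]>60:
        print(s[i],ce[i].round(1),{z:onz("top",*ce[i],z).round()[:2] for z in (51,100,106)})
for u,v,z in((250*.7,343*.7,88),(207*.7,367*.7,60),(270*.7,380*.7,52)): print(onz("top",u,v,z).round())
```

```text
[148  75  24  10 108] [162.6  77.6] {51: array([898., 336.]), 100: array([878., 322.]), 106: array([876., 320.])}
[117  93  21  12  67] [126.6  98.7] {51: array([840., 439.]), 100: array([823., 420.]), 106: array([821., 418.])}
[132 114  30   8  97] [146.8 117.3] {51: array([785., 382.]), 100: array([770., 365.]), 106: array([768., 363.])}
[389 137  19  23  67] [394.5 151.5] {51: array([ 668., -313.]), 100: array([ 659., -297.]), 106: array([ 658., -295.])}
[392 140  16  16 129] [400.7 146.9] {51: array([ 681., -331.]), 100: array([ 671., -315.]), 106: array([ 669., -313.])}
[171 186  18  16 177] [179.6 193.1] {51: array([567., 291.]), 100: array([563., 279.]), 106: array([562., 277.])}
[406 222  16  16 174] [413.5 228.9] {51: array([ 449., -356.]), 100: array([ 450., -338.]), 106: array([ 450., -336.])}
[343 244  15  15 177] [349.6 250.8] {51: array([ 395., -175.]), 100: array([ 398., -166.]), 106: array([ 398., -165.])}
[378 250  21  21 321] [388.2 259.8] {51: array([ 367., -281.]), 100: array([ 371., -267.]), 106: array([ 371., -265.])}
[439. 296.  88.]
[394. 386.  60.]
[366. 268.  52.]
```

View pics/c1.png

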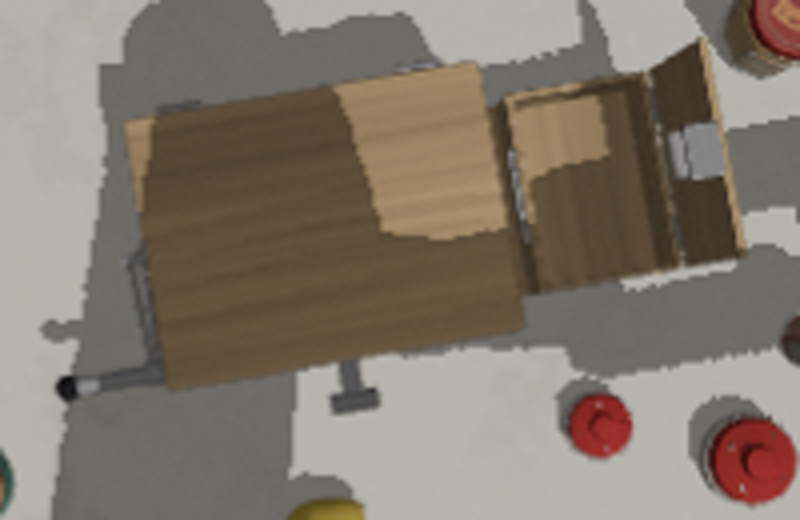

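Run:
```python
from h import *
P=lambda x,y,z:onz("top",200+x/4-.4,145+y/4-.4,z)[:2]
C=[P(*c,127) for c in((125,120),(478,62),(524,327),(167,390))]
print(np.round(C)); print("edges",[np.linalg.norm(C[i]-C[i-3]).round(1) for i in range(4)])
a=C[0]-C[1]+C[3]-C[2]; th=np.arctan2(a[1],a[0])-np.pi/2; print("yaw from y edges",th, )
b=C[0]-C[3]+C[1]-C[2]; print("yaw from x edges",np.arctan2(b[1],b[0])); print("lidc",np.mean(C,0))
h=P(355,401,115); k=P(67,387,82); print("handle",h,"ball",k)
for q in((505,98,62),(645,76,62),(678,262,62),(534,292,62)): print(P(*q))
```

```text
[[ 604.  139.]
 [ 636.  -91.]
 [ 463. -114.]
 [ 430.  116.]]
edges [np.float64(231.6), np.float64(174.0), np.float64(232.3), np.float64(175.9)]
yaw from y edges 0.14112714513608493
yaw from x edges 0.13385686836758393
lidc [533.30537283  12.53550941]
handle [418.81920261  -4.51587194] ball [432.15225985 186.54628271]
[ 621.5863946  -116.02657816]
[ 634.40644563 -213.7816225 ]
[ 504.93294096 -231.10149741]
[ 487.19592281 -131.05811217]
```

Request:
{"fn": "jog_arm", "kwargs": {"series": [{"grip":0,"delta_pos":[0.169,0.541,0],"yaw":-16.7},{"grip":0,"delta_pos":[0.169,0.541,0],"yaw":-16.7},{"grip":0,"delta_pos":[0.169,0.541,0],"yaw":-16.7},{"grip":0,"delta_pos":[0.169,0.541,0],"yaw":-16.7},{"grip":0,"delta_pos":[0.169,0.541,0],"yaw":-16.7},{"grip":0,"delta_pos":[0.169,0.541,0],"yaw":-16.7},{"grip":0,"delta_pos":[0.169,0.541,0],"yaw":-16.7},{"grip":0,"delta_pos":[0.169,0.541,0],"yaw":-16.7},{"grip":0,"delta_pos":[0.169,0.541,0],"yaw":-16.7},{"grip":0,"delta_pos":[0.169,0.541,0],"yaw":-16.7},{"grip":0,"delta_pos":[0.169,0.541,0],"yaw":-16.7},{"grip":0,"delta_pos":[0.169,0.541,0],"yaw":-16.7}], "squeeze": 20}}

```text
time: 1.3
tool_pos: [419.3, -0.4, 195.3]
orientation: [-0.001, 0.997, 0.071, 0.0]
force: [-0.5, -1.2, -0.2]
finger_gap: 88.0
grasp_force: 0.0
```

Request:
{"fn": "jog_arm", "kwargs": {"series": [{"grip":0,"delta_pos":[0,0,0],"yaw":0},{"grip":0,"delta_pos":[0,0,0],"yaw":0}]}}

```text
time: 1.5
tool_pos: [418.6, -4.5, 195.2]
orientation: [0.0, 0.998, 0.07, -0.0]
force: [-1.1, 0.3, -0.0]
finger_gap: 87.9
grasp_force: 0.0
```

Request:
{"fn": "jog_arm", "kwargs": {"series": [{"grip":60,"delta_pos":[0,0,-0.045],"yaw":0},{"grip":60,"delta_pos":[0,0,-0.091],"yaw":0},{"grip":60,"delta_pos":[0,0,-0.091],"yaw":0},{"grip":60,"delta_pos":[0,0,-0.091],"yaw":0},{"grip":255,"delta_pos":[0,0,-0.091],"yaw":0},{"grip":255,"delta_pos":[0,0,-0.091],"yaw":0},{"grip":255,"delta_pos":[0,0,-0.091],"yaw":0},{"grip":255,"delta_pos":[0,0,-0.091],"yaw":0},{"grip":255,"delta_pos":[0,0,-0.091],"yaw":0},{"grip":255,"delta_pos":[0,0,-0.091],"yaw":0}]}}

```text
time: 2.5
tool_pos: [419.1, -4.3, 104.6]
orientation: [-0.0, 0.998, 0.069, 0.0]
force: [-0.7, 0.9, 0.5]
finger_gap: 22.9
grasp_force: 0.0
```

Run:
```python
from h import *
save("side","pics/s1.png")
im=cv2.imread("pics/s1.png")[130:290,200:360]; cv2.imwrite("pics/s1c.png",cv2.resize(im,(640,640)[:2],interpolation=cv2.INTER_CUBIC)[:600])
th=.138;ex=np.array([np.cos(th),np.sin(th)]);
t=np.array([535.3,12.8])
# lid path: handle positions relative to shut
for a in np.linspace(.15,1.47,12):
    d=204-204*np.cos(a); print(round(a,2),(ex*d).round(),round(204*np.sin(a)))
```

```text
0.15 [2. 0.] 30
0.27 [7. 1.] 54
0.39 [15.  2.] 78
0.51 [26.  4.] 100
0.63 [39.  5.] 120
0.75 [54.  8.] 139
0.87 [72. 10.] 156
0.99 [91. 13.] 171
1.11 [112.  16.] 183
1.23 [135.  19.] 192
1.35 [158.  22.] 199
1.47 [182.  25.] 203
```

View pics/s1c.png

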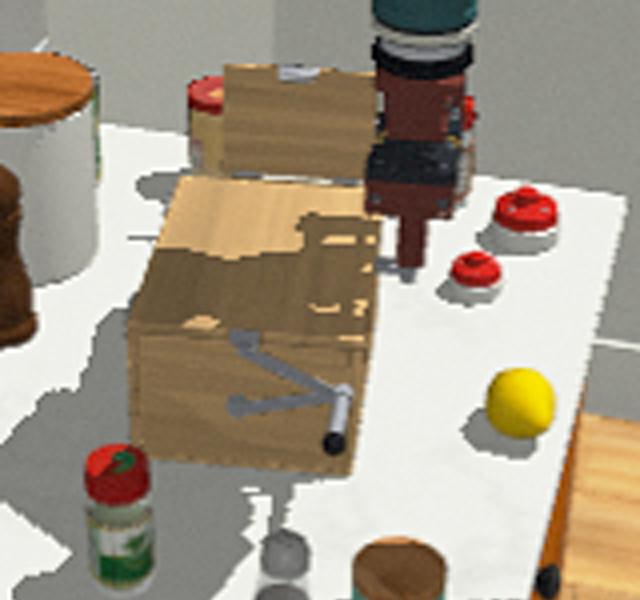

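Side view: the chest's near end and the folded stay are clear, with the knee rod at about crop (340,390). The bar end, at crop (410,278), seems to sit just below the fingertips, so I'll measure its height.

Run:
```python
from h import *
for u,v in((303,199.5),(302.5,197)):
    o,d=ray("side",u,v); s=(12-o[1])/d[1]; print((o+s*d).round(1))
print(pix("side",[[416.6,12,z] for z in(85,95,105,115)]).round(1), r.state()["tool_pos"], r.state()["finger_gap"])
print(pix("side",[[419,-4,104]]))
```

```text
[414.3  12.  119.3]
[416.3  12.  128.1]
[[301.8 208.6]
 [301.9 205.9]
 [302.1 203.3]
 [302.2 200.6]] [418.99285938  -4.34008364 104.51444626] 18.592242947016935
[[302.39523058 200.84627532]]
```

Request:
{"fn": "jog_arm", "kwargs": {"series": [{"grip":255,"delta_pos":[0,0,0],"yaw":0},{"grip":255,"delta_pos":[0,0,0],"yaw":0},{"grip":255,"delta_pos":[0,0,0],"yaw":0}]}}

```text
time: 2.85
tool_pos: [418.9, -4.4, 104.4]
orientation: [-0.0, 0.998, 0.069, -0.0]
force: [0.5, -0.2, -0.1]
finger_gap: 0.4
grasp_force: 0.0
```

Run:
```python
from h import *
a=save("side","pics/s2.png"); b=save("top","pics/t2.png")
A=cv2.resize(a[165:215,270:330,::-1],(480,400),interpolation=cv2.INTER_CUBIC);B=cv2.resize(b[220:260,260:315,::-1],(550,400),interpolation=cv2.INTER_CUBIC)
C=np.hstack([A,B]);cv2.imwrite("pics/c2.png",cv2.resize(C,(800,310)))
print(r.state()["finger_gap"],r.state()["grasp_force"])
```

```text
0.4027224532423163 0.0
```

View pics/c2.png

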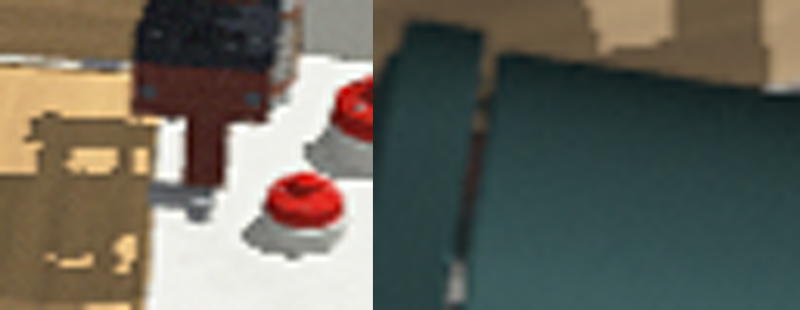

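The fingers closed to 0.4 mm on nothing. The grey lump at the fingertips is either the pads or the bar, so I'll check the first unobstructed side picture.

Run:
```python
from h import *
A=cv2.imread("pics/side0.png")[165:215,270:330];B=cv2.imread("pics/s2.png")[165:215,270:330]
C=np.hstack([cv2.resize(x,(400,333),interpolation=cv2.INTER_CUBIC) for x in(A,B)])
for z in(97,104,110,117,124):
    p=pix("side",[[417,12,z]])[0]; q=((p-[270,165]+.5)*6.667).astype(int); print(z,p.round(1),q)
cv2.imwrite("pics/c3.png",C)
```

```text
97 [301.8 205.4] [215 272]
104 [301.9 203.5] [216 260]
110 [302.  201.9] [216 249]
117 [302.1 200. ] [217 236]
124 [302.2 198.1] [218 223]
```

View pics/c3.png

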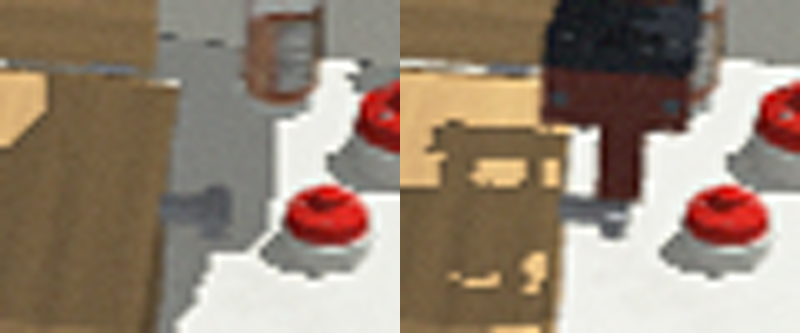

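Run:
```python
from h import *
im=cv2.imread("pics/top0.png")[280:380,480:560]
B=cv2.resize(im,(640,800)[:2],interpolation=cv2.INTER_CUBIC)
c=np.array([249.8,-544.8]);d=np.array([.4167,-.909]);e=np.array([.909,.4167])
for z,col in((195,(0,255,0)),(218,(255,255,0))):
    for s in(-1,1):
        pts=[[*(c+s*d*a+e*w),z] for a,w in((44,-10),(44,10),(57,10),(57,-10))]
        q=((pix("top",pts)-[480,280]+.5)*8).astype(np.int32); cv2.polylines(B,[q],True,col,2)
cv2.imwrite("pics/c4.png",B[:600])
```

```text
(no output)
```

View pics/c4.png

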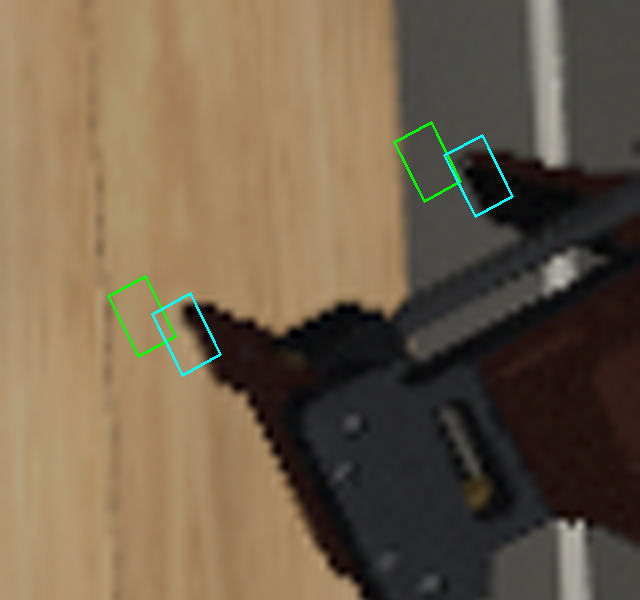

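The overlay shows the fingertips about 22 mm higher than the reported TCP. I'll confirm this by touching the bar with the closed fingers.

Request:
{"fn": "jog_arm", "kwargs": {"series": [{"grip":255,"delta_pos":[0,0,-0.003],"yaw":0},{"grip":255,"delta_pos":[0,0,-0.003],"yaw":0}]}}

```text
time: 3.15
tool_pos: [419.4, -4.5, 101.7]
orientation: [0.0, 0.998, 0.069, 0.0]
force: [-2.1, 0.3, 7.1]
finger_gap: 0.5
grasp_force: 3.6
```

Request:
{"fn": "jog_arm", "kwargs": {"series": [{"grip":255,"delta_pos":[0,0,-0.003],"yaw":0},{"grip":255,"delta_pos":[0,0,-0.003],"yaw":0}]}}

```text
time: 3.35
tool_pos: [419.6, -4.5, 100.6]
orientation: [0.0, 0.998, 0.069, 0.001]
force: [-8.6, 1.2, 34.4]
finger_gap: 0.6
grasp_force: 17.5
```

Request:
{"fn": "jog_arm", "kwargs": {"series": [{"grip":255,"delta_pos":[0,0,-0.003],"yaw":0},{"grip":255,"delta_pos":[0,0,-0.003],"yaw":0}]}}

```text
time: 3.55
tool_pos: [419.8, -4.6, 99.7]
orientation: [0.0, 0.998, 0.069, 0.001]
force: [-16.9, 3.1, 65.7]
finger_gap: 0.5
grasp_force: 32.7
```

Contact came at a reported z of about 102 (bar top about 124), so the real fingertips sit about 22 mm above the reported TCP. I'll allow for that from here on: lift, open, go down and grip the bar's ends.

Request:
{"fn": "jog_arm", "kwargs": {"series": [{"grip":60,"delta_pos":[0,0,0.02],"yaw":0},{"grip":60,"delta_pos":[0,0,0.02],"yaw":0},{"grip":60,"delta_pos":[0,0,0.02],"yaw":0},{"grip":60,"delta_pos":[0,0,0.02],"yaw":0},{"grip":60,"delta_pos":[0,0,0.02],"yaw":0},{"grip":60,"delta_pos":[0,0,0.02],"yaw":0},{"grip":60,"delta_pos":[0,0,0.02],"yaw":0},{"grip":60,"delta_pos":[0,0,0.02],"yaw":0},{"grip":60,"delta_pos":[0,0,0.02],"yaw":0},{"grip":60,"delta_pos":[0,0,0.02],"yaw":0}]}}

```text
time: 4.55
tool_pos: [419.0, -4.4, 115.4]
orientation: [-0.0, 0.998, 0.069, -0.0]
force: [0.3, -0.1, -0.1]
finger_gap: 67.1
grasp_force: 0.0
```

Request:
{"fn": "jog_arm", "kwargs": {"series": [{"grip":60,"delta_pos":[0,0,-0.034],"yaw":0},{"grip":60,"delta_pos":[0,0,-0.034],"yaw":0},{"grip":255,"delta_pos":[0,0,-0.034],"yaw":0},{"grip":255,"delta_pos":[0,0,-0.034],"yaw":0},{"grip":255,"delta_pos":[0,0,-0.034],"yaw":0},{"grip":255,"delta_pos":[0,0,-0.034],"yaw":0},{"grip":255,"delta_pos":[0,0,-0.034],"yaw":0},{"grip":255,"delta_pos":[0,0,-0.034],"yaw":0},{"grip":255,"delta_pos":[0,0,-0.034],"yaw":0}]}}

```text
time: 5.45
tool_pos: [419.2, -3.5, 81.9]
orientation: [-0.001, 0.998, 0.069, 0.0]
force: [0.2, 5.6, 4.0]
finger_gap: 31.7
grasp_force: 20.0
```

Request:
{"fn": "jog_arm", "kwargs": {"series": [{"grip":255,"delta_pos":[0.002,0,0.03],"yaw":0},{"grip":255,"delta_pos":[0.007,0.001,0.054],"yaw":0},{"grip":255,"delta_pos":[0.015,0.002,0.078],"yaw":0},{"grip":255,"delta_pos":[0.026,0.004,0.1],"yaw":0},{"grip":255,"delta_pos":[0.039,0.005,0.12],"yaw":0},{"grip":255,"delta_pos":[0.054,0.008,0.139],"yaw":0},{"grip":255,"delta_pos":[0.072,0.01,0.156],"yaw":0},{"grip":255,"delta_pos":[0.091,0.013,0.171],"yaw":0},{"grip":255,"delta_pos":[0.112,0.016,0.183],"yaw":0},{"grip":255,"delta_pos":[0.135,0.019,0.192],"yaw":0},{"grip":255,"delta_pos":[0.158,0.022,0.199],"yaw":0},{"grip":255,"delta_pos":[0.176,0.024,0.202],"yaw":0}]}}

```text
time: 6.65
tool_pos: [594.4, 21.9, 283.2]
orientation: [-0.002, 0.998, 0.069, -0.001]
force: [-1.7, 8.1, -1.9]
finger_gap: 31.6
grasp_force: 20.0
```

Request:
{"fn": "jog_arm", "kwargs": {"series": [{"grip":255,"delta_pos":[0,0,0],"yaw":0},{"grip":255,"delta_pos":[0,0,0],"yaw":0},{"grip":255,"delta_pos":[0.003,0.0,0],"yaw":0},{"grip":255,"delta_pos":[0.005,0.001,0],"yaw":0},{"grip":255,"delta_pos":[0.005,0.001,0],"yaw":0}]}}

```text
time: 7.15
tool_pos: [599.4, 22.6, 283.8]
orientation: [-0.002, 0.998, 0.07, -0.0]
force: [-2.2, 5.2, 3.1]
finger_gap: 31.8
grasp_force: 20.0
```

Run:
```python
from h import *
a=save("side","pics/s3.png"); save("top","pics/t3.png"); cv2.imwrite("pics/s3c.png",cv2.resize(a[60:260,200:400,::-1],(600,600),interpolation=cv2.INTER_CUBIC))
```

```text
(no output)
```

View pics/s3c.png

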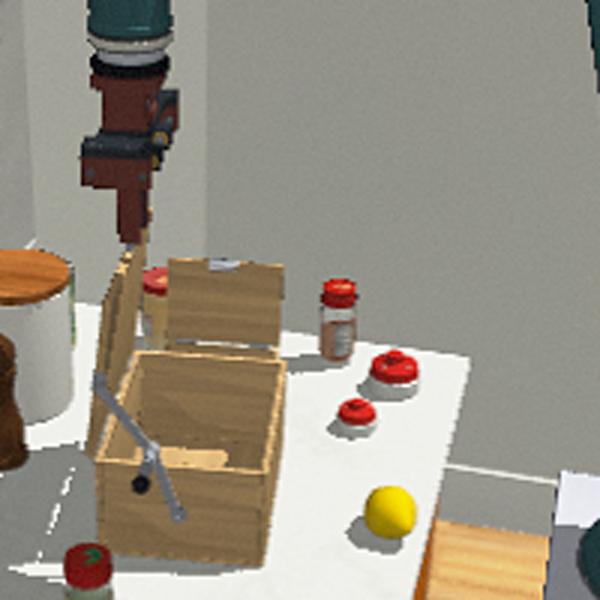

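The lid is up at about 1.46 rad and the stay is nearly straight, with its rod at crop (140,483). I'll release the handle and go to the front of the knee rod.

Request:
{"fn": "jog_arm", "kwargs": {"series": [{"grip":130,"delta_pos":[0,0,0],"yaw":0},{"grip":130,"delta_pos":[0,0,0],"yaw":0},{"grip":130,"delta_pos":[0,0,0],"yaw":0},{"grip":130,"delta_pos":[0,0,0.05],"yaw":0},{"grip":200,"delta_pos":[0,0,0.085],"yaw":0},{"grip":255,"delta_pos":[-0.04,0.06,0.085],"yaw":60},{"grip":255,"delta_pos":[-0.082,0.163,0.085],"yaw":90},{"grip":255,"delta_pos":[-0.082,0.163,0.085],"yaw":90},{"grip":255,"delta_pos":[-0.082,0.163,0.085],"yaw":90},{"grip":255,"delta_pos":[-0.082,0.163,0.085],"yaw":90},{"grip":255,"delta_pos":[-0.082,0.163,0.085],"yaw":90},{"grip":255,"delta_pos":[-0.082,0.163,0.085],"yaw":90}]}}

```text
time: 8.45
tool_pos: [517.8, 183.8, 368.4]
orientation: [0.0, 0.827, 0.563, -0.0]
force: [0.9, 0.5, -0.6]
finger_gap: 0.6
grasp_force: 0.0
```

Request:
{"fn": "jog_arm", "kwargs": {"series": [{"grip":255,"delta_pos":[0,0,0],"yaw":30},{"grip":255,"delta_pos":[0,0,0],"yaw":30},{"grip":255,"delta_pos":[0,0,0],"yaw":30},{"grip":255,"delta_pos":[0,0,0],"yaw":30},{"grip":255,"delta_pos":[0,0,0],"yaw":30}]}}

```text
time: 8.95
tool_pos: [518.1, 183.3, 368.4]
orientation: [0.0, 0.655, 0.755, -0.0]
force: [0.4, -0.2, 0.3]
finger_gap: 0.6
grasp_force: 0.0
```

Run:
```python
from h import *
s=r.state(); q=s["orientation"]; a,b=q[1],q[2]; print(s["tool_pos"],np.degrees(np.arctan2(2*b*b-1,2*a*b)))
print(s["time"])
```

```text
[518.05465852 183.30879613 368.37074081] 8.096521865696843
8.95
```

Request:
{"fn": "jog_arm", "kwargs": {"series": [{"grip":255,"delta_pos":[0,0.001,-0.05],"yaw":0},{"grip":255,"delta_pos":[0,0.001,-0.1],"yaw":0},{"grip":255,"delta_pos":[0,0.001,-0.15],"yaw":0},{"grip":255,"delta_pos":[0,0.001,-0.2],"yaw":0},{"grip":255,"delta_pos":[0,0.001,-0.24],"yaw":0},{"grip":255,"delta_pos":[0,0.001,-0.275],"yaw":0},{"grip":255,"delta_pos":[0,0.001,-0.275],"yaw":0}]}}

```text
time: 9.65
tool_pos: [514.0, 183.5, 89.1]
orientation: [-0.003, 0.656, 0.754, -0.004]
force: [-1.3, -0.8, 0.0]
finger_gap: 0.3
grasp_force: 0.0
```

Request:
{"fn": "jog_arm", "kwargs": {"series": [{"grip":255,"delta_pos":[0.006,0.001,0],"yaw":0},{"grip":255,"delta_pos":[0.012,0.002,0],"yaw":0},{"grip":255,"delta_pos":[0.012,0.002,0],"yaw":0}]}}

```text
time: 9.95
tool_pos: [533.3, 187.2, 95.7]
orientation: [0.002, 0.656, 0.755, 0.002]
force: [-0.6, 0.7, 0.4]
finger_gap: 0.7
grasp_force: 0.0
```

Request:
{"fn": "jog_arm", "kwargs": {"series": [{"grip":255,"delta_pos":[0.003,0,0],"yaw":0},{"grip":255,"delta_pos":[0.006,0.001,0],"yaw":0},{"grip":255,"delta_pos":[0.006,0.001,0],"yaw":0}]}}

```text
time: 10.25
tool_pos: [536.9, 187.8, 94.0]
orientation: [0.0, 0.656, 0.755, 0.001]
force: [-0.3, 0.4, -0.5]
finger_gap: 0.8
grasp_force: 0.0
```

Request:
{"fn": "jog_arm", "kwargs": {"series": [{"grip":255,"delta_pos":[0.003,0,0],"yaw":0},{"grip":255,"delta_pos":[0.005,0.001,0],"yaw":0},{"grip":255,"delta_pos":[0.005,0.001,0],"yaw":0}]}}

```text
time: 10.55
tool_pos: [539.2, 187.9, 93.1]
orientation: [-0.001, 0.655, 0.755, -0.002]
force: [-4.0, -2.7, 4.5]
finger_gap: 0.7
grasp_force: 2.8
```

Request:
{"fn": "jog_arm", "kwargs": {"series": [{"grip":255,"delta_pos":[0.003,0,0],"yaw":0},{"grip":255,"delta_pos":[0.005,0.001,0],"yaw":0},{"grip":255,"delta_pos":[0.005,0.001,0],"yaw":0}]}}

```text
time: 10.85
tool_pos: [540.1, 187.9, 92.5]
orientation: [-0.003, 0.655, 0.755, -0.005]
force: [-11.7, -5.6, 7.9]
finger_gap: 0.7
grasp_force: 6.6
```

Run:
```python
from h import *
a=save("side","pics/s4.png"); cv2.imwrite("pics/s4c.png",cv2.resize(a[130:250,210:310,::-1],(500,600),interpolation=cv2.INTER_CUBIC)); print(pix("side",[[557.2,182.4,131],[557.2-2.75,182.4+20,131]]))
```

```text
[[242.27817779 218.36955643]
 [240.97887231 222.27319238]]
```

View pics/s4c.png

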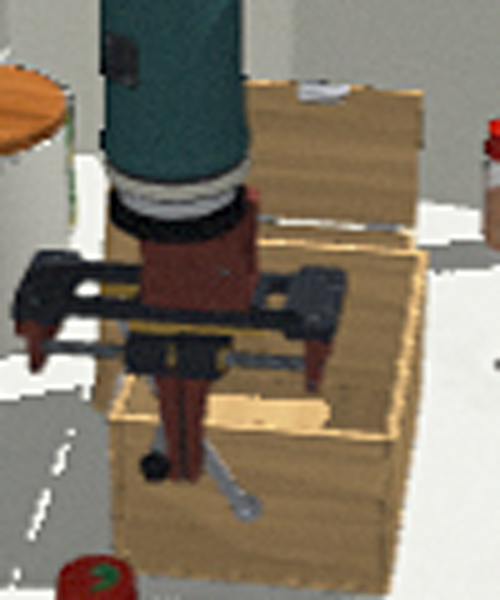

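The finger is against the rod, and the ball at crop (153,465) is about where the locked position projects. I'll keep pushing until it meets the stop.

Request:
{"fn": "jog_arm", "kwargs": {"series": [{"grip":255,"delta_pos":[0.003,0,0],"yaw":0},{"grip":255,"delta_pos":[0.005,0.001,0],"yaw":0},{"grip":255,"delta_pos":[0.005,0.001,0],"yaw":0}]}}

```text
time: 11.2
tool_pos: [541.0, 188.0, 91.9]
orientation: [-0.005, 0.655, 0.756, -0.008]
force: [-20.1, -7.0, 14.2]
finger_gap: 0.6
grasp_force: 10.9
```

Request:
{"fn": "jog_arm", "kwargs": {"series": [{"grip":255,"delta_pos":[0.003,0,0],"yaw":0},{"grip":255,"delta_pos":[0.005,0.001,0],"yaw":0},{"grip":255,"delta_pos":[0.005,0.001,0],"yaw":0}]}}

```text
time: 11.5
tool_pos: [541.8, 188.1, 91.5]
orientation: [-0.007, 0.655, 0.756, -0.011]
force: [-29.0, -9.4, 21.7]
finger_gap: 0.4
grasp_force: 15.3
```

Request:
{"fn": "jog_arm", "kwargs": {"series": [{"grip":255,"delta_pos":[-0.03,-0.004,0],"yaw":0},{"grip":255,"delta_pos":[-0.045,-0.006,0],"yaw":0},{"grip":255,"delta_pos":[-0.045,-0.006,0.05],"yaw":0},{"grip":255,"delta_pos":[-0.045,-0.006,0.1],"yaw":0},{"grip":255,"delta_pos":[-0.045,-0.006,0.15],"yaw":0},{"grip":255,"delta_pos":[-0.045,-0.006,0.2],"yaw":0},{"grip":255,"delta_pos":[-0.045,-0.006,0.2],"yaw":0}]}}

```text
time: 12.2
tool_pos: [515.8, 186.9, 301.3]
orientation: [0.004, 0.655, 0.755, 0.006]
force: [-0.1, -0.1, -0.5]
finger_gap: 0.4
grasp_force: 0.0
```

```bash
cat >> h.py <<'E'
def c2w(x,y,z=0,o=(535.3,12.8),th=.138):
    return np.array([o[0]+x*np.cos(th)-y*np.sin(th),o[1]+x*np.sin(th)+y*np.cos(th),z])
def ball(im,box):  # dark blob centroid, im RGB
    u0,u1,v0,v1=box; g=im[v0:v1,u0:u1].max(2).astype(float); w=np.clip(60-g,0,None); v,u=np.mgrid[v0:v1,u0:u1]
    return (w*u).sum()/w.sum(),(w*v).sum()/w.sum(),w.sum()
E
python3 - <<'E'
from h import *
a=save("side","pics/s5.png"); bx=(233,250,214,229)
print("after",ball(a,bx)); print("before",ball(cv2.imread("pics/s3.png")[...,::-1],bx))
# knee circle predictions, relative
for n,y in(("side",165+25),):
    for th in(0,-.03,-.06,-.12,-.2):
        ph=np.arctan2(71,43)-th; p=c2w(2+83*np.cos(ph),y,60+83*np.sin(ph)); print(th,pix(n,[p])[0].round(2))
E
```

```text
after (np.float64(240.28086419753086), np.float64(223.03703703703704), np.float64(648.0))
before (np.float64(246.43651753325273), np.float64(220.89842805320436), np.float64(827.0))
0 [240.68 223.23]
-0.03 [241.42 222.92]
-0.06 [242.17 222.64]
-0.12 [243.7  222.13]
-0.2 [245.82 221.59]
```

The ball moved from 246.4 to 240.3 px, and 240.7 is predicted for locked, so the stay is locked. Next I'll take jar A, and refine the other object positions on the way.

Run:
```python
from h import *
print(tri(("top",179.2,193),("side",327/800*560,352*.7)))   # jar A lid top
print(tri(("top",175,240.5),("side",388*.7,380*.7)))   # salt top
print(tri(("top",413,228.6),("side",447*.7,221*.7)))
print(r.state()["tool_pos"])
```

```text
(array([563.6123637 , 280.13738065,  99.49634932]), np.float64(1.3529900042428475))
(array([436.92677584, 299.19019677,  74.28224218]), np.float64(0.6612661285909487))
(array([ 450.72282822, -334.81625599,  106.34565554]), np.float64(0.6722037428117366))
[513.97100521 186.33626168 297.60051707]
```

Request:
{"fn": "jog_arm", "kwargs": {"series": [{"grip":0,"delta_pos":[0.02,0.045,0],"yaw":0},{"grip":0,"delta_pos":[0.046,0.09,-0.03],"yaw":0},{"grip":0,"delta_pos":[0.046,0.09,-0.08],"yaw":0},{"grip":0,"delta_pos":[0.046,0.09,-0.13],"yaw":0},{"grip":0,"delta_pos":[0.046,0.09,-0.17],"yaw":0},{"grip":0,"delta_pos":[0.046,0.09,-0.17],"yaw":0},{"grip":0,"delta_pos":[0.046,0.09,-0.17],"yaw":0}]}}

```text
time: 12.95
tool_pos: [556.0, 275.2, 122.3]
orientation: [-0.001, 0.656, 0.755, -0.002]
force: [0.9, 0.3, 0.3]
finger_gap: 52.9
grasp_force: 0.0
```

Run:
```python
from h import *
a=save("side","pics/s6.png"); b=save("top","pics/t6.png")
A=cv2.resize(a[170:290,170:290,::-1],(400,400));B=cv2.resize(b[150:270,130:250,::-1],(400,400))
cv2.imwrite("pics/c6.png",np.hstack([A,B])); print(r.state()["tool_pos"])
```

```text
[558.72930551 276.14983283 125.606458  ]
```

View pics/c6.png

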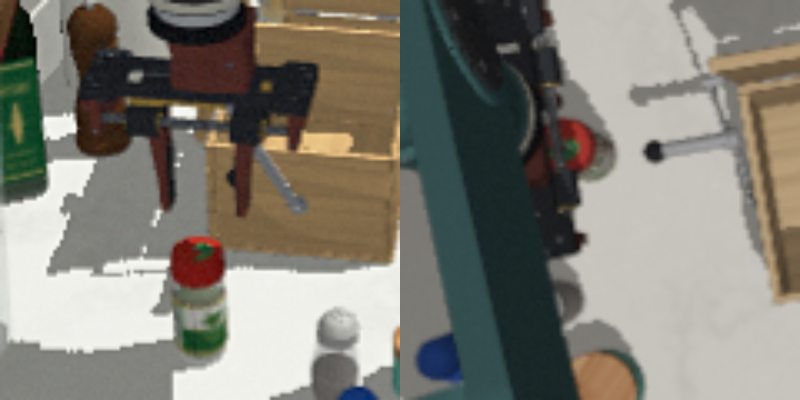

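The gripper is centred over jar A (side crop (198,290)), with the shaker at (338,330) clear of it. I'll go down and grip.

Request:
{"fn": "jog_arm", "kwargs": {"series": [{"grip":0,"delta_pos":[0.002,0.001,0],"yaw":0},{"grip":0,"delta_pos":[0.002,0.001,0],"yaw":0},{"grip":0,"delta_pos":[0.002,0.001,0],"yaw":0},{"grip":0,"delta_pos":[0.002,0.001,-0.04],"yaw":0},{"grip":0,"delta_pos":[0.002,0.001,-0.08],"yaw":0},{"grip":0,"delta_pos":[0.002,0.001,-0.1],"yaw":0},{"grip":0,"delta_pos":[0.002,0.001,-0.1],"yaw":0},{"grip":255,"delta_pos":[0.002,0.001,-0.1],"yaw":0},{"grip":255,"delta_pos":[0.002,0.001,-0.1],"yaw":0},{"grip":255,"delta_pos":[0.002,0.001,-0.1],"yaw":0},{"grip":255,"delta_pos":[0.002,0.001,-0.1],"yaw":0},{"grip":255,"delta_pos":[0.002,0.001,-0.1],"yaw":0}], "squeeze": 25}}

```text
time: 14.25
tool_pos: [559.6, 276.8, 24.3]
orientation: [0.0, 0.655, 0.755, 0.001]
force: [0.6, -1.1, -0.3]
finger_gap: 51.3
grasp_force: 0.4
```

Request:
{"fn": "jog_arm", "kwargs": {"series": [{"grip":255,"delta_pos":[0,0,0],"yaw":0},{"grip":255,"delta_pos":[0,0,0],"yaw":0},{"grip":255,"delta_pos":[0,0,0],"yaw":0}]}}

```text
time: 14.55
tool_pos: [559.7, 276.8, 24.0]
orientation: [0.0, 0.656, 0.755, 0.001]
force: [-0.2, -0.8, 5.1]
finger_gap: 44.5
grasp_force: 25.0
```

Request:
{"fn": "jog_arm", "kwargs": {"series": [{"grip":255,"delta_pos":[0,0,0.03],"yaw":0},{"grip":255,"delta_pos":[0,0,0.07],"yaw":0},{"grip":255,"delta_pos":[-0.02,-0.004,0.11],"yaw":0},{"grip":255,"delta_pos":[-0.05,-0.01,0.15],"yaw":0},{"grip":255,"delta_pos":[-0.089,-0.018,0.165],"yaw":0},{"grip":255,"delta_pos":[-0.083,-0.06,0.165],"yaw":0},{"grip":255,"delta_pos":[-0.077,-0.105,0.165],"yaw":0},{"grip":255,"delta_pos":[-0.07,-0.15,0.165],"yaw":0},{"grip":255,"delta_pos":[-0.064,-0.19,0.165],"yaw":0},{"grip":255,"delta_pos":[-0.062,-0.209,0.165],"yaw":0},{"grip":255,"delta_pos":[-0.062,-0.209,0.165],"yaw":0},{"grip":255,"delta_pos":[-0.062,-0.209,0.165],"yaw":0}]}}

```text
time: 15.75
tool_pos: [496.3, 67.7, 188.0]
orientation: [-0.001, 0.656, 0.755, -0.0]
force: [-0.7, 0.1, -1.3]
finger_gap: 44.4
grasp_force: 25.0
```

Run:
```python
from h import *
a=save("side","pics/s7.png"); b=save("top","pics/t7.png")
A=cv2.resize(a[130:250,200:320,::-1],(400,400));B=cv2.resize(b[150:270,190:310,::-1],(400,400))
cv2.imwrite("pics/c7.png",np.hstack([A,B])); s=r.state(); print(s["tool_pos"],s["finger_gap"],s["grasp_force"])
```

```text
[496.45981732  68.58035019 188.12870713] 44.302830271363504 24.99973009515088
```

View pics/c7.png

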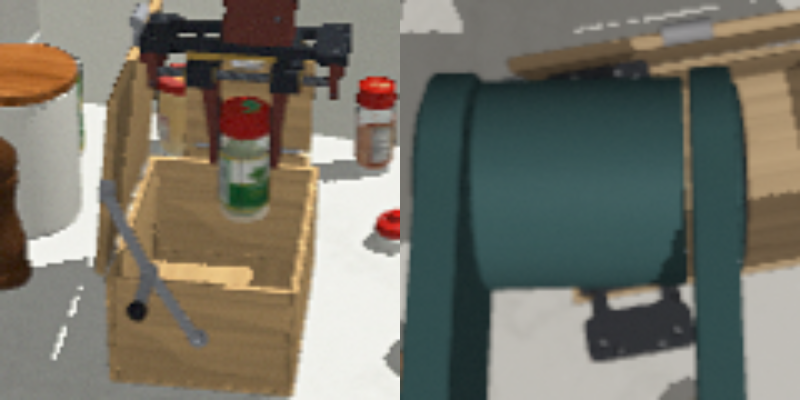

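The side crop shows jar A held upright over the bin, at (245,165). I'll lower it now.

Request:
{"fn": "jog_arm", "kwargs": {"series": [{"grip":255,"delta_pos":[0.001,-0.001,-0.05],"yaw":0},{"grip":255,"delta_pos":[0.001,-0.001,-0.1],"yaw":0},{"grip":255,"delta_pos":[0.001,-0.001,-0.135],"yaw":0},{"grip":255,"delta_pos":[0.001,-0.001,-0.15],"yaw":0},{"grip":255,"delta_pos":[0.001,-0.001,-0.155],"yaw":0},{"grip":255,"delta_pos":[0.001,-0.001,-0.157],"yaw":0},{"grip":255,"delta_pos":[0.001,-0.001,-0.157],"yaw":0}]}}

```text
time: 16.55
tool_pos: [498.8, 67.1, 32.1]
orientation: [0.0, 0.655, 0.755, 0.0]
force: [0.4, -0.6, -1.5]
finger_gap: 44.2
grasp_force: 25.0
```

Request:
{"fn": "jog_arm", "kwargs": {"series": [{"grip":85,"delta_pos":[0,0,-0.001],"yaw":0},{"grip":85,"delta_pos":[0,0,-0.001],"yaw":0},{"grip":85,"delta_pos":[0,0,-0.001],"yaw":0},{"grip":85,"delta_pos":[0,0,-0.001],"yaw":0},{"grip":85,"delta_pos":[0,0,0.03],"yaw":0},{"grip":85,"delta_pos":[0,0,0.08],"yaw":0},{"grip":85,"delta_pos":[0,0,0.13],"yaw":0},{"grip":85,"delta_pos":[0,0,0.15],"yaw":0},{"grip":85,"delta_pos":[0,0,0.15],"yaw":0}]}}

```text
time: 17.45
tool_pos: [500.8, 66.6, 185.2]
orientation: [0.003, 0.656, 0.755, 0.003]
force: [0.8, 0.1, 0.5]
finger_gap: 58.7
grasp_force: 0.0
```

Run:
```python
from h import *
print(r.state()["tool_pos"])
a=save("side","pics/s8.png")
hsv=cv2.cvtColor(a,cv2.COLOR_RGB2HSV); m=(((hsv[...,0]<8)|(hsv[...,0]>172))&(hsv[...,1]>140)&(hsv[...,2]>90)).astype(np.uint8)
n,l,s,c=cv2.connectedComponentsWithStats(m[:300]); 
for i in range(1,n):
    if s[i,4]>30: print(s[i],c[i].round(1))
print(pix("side",[c2w(-30,60,112),c2w(-30,60,100)]))
# salt: bright/grey in side; refine axis at top from top0
```

```text
[500.84418986  66.55957547 185.19547956]
[308 153  11  10  88] [312.6 157.7]
[135 161   9  15  70] [139.2 167.8]
[335 176  16  12 128] [342.6 181.7]
[156 179  15  27 175] [160.  191.9]
[110 192  21  33 209] [119.5 208. ]
[313 193  12   9  84] [318.6 197.1]
[265 204  15  12 125] [271.8 210. ]
[[272.64809604 206.67774857]
 [272.60117815 209.95437317]]
```

Jar A stands upright in the bin. Next is the salt shaker, approached with the grip turned to 80° so it clears the teal pot and the blue look-alike.

Request:
{"fn": "jog_arm", "kwargs": {"series": [{"grip":0,"delta_pos":[-0.063,0.23,0],"yaw":72},{"grip":0,"delta_pos":[-0.063,0.23,0],"yaw":72},{"grip":0,"delta_pos":[-0.063,0.23,0],"yaw":72},{"grip":0,"delta_pos":[-0.063,0.23,0],"yaw":72},{"grip":0,"delta_pos":[-0.063,0.23,0],"yaw":72},{"grip":0,"delta_pos":[-0.063,0.23,0],"yaw":72},{"grip":0,"delta_pos":[-0.063,0.23,0],"yaw":72},{"grip":0,"delta_pos":[-0.063,0.23,-0.03],"yaw":72},{"grip":0,"delta_pos":[-0.063,0.23,-0.06],"yaw":72},{"grip":0,"delta_pos":[-0.063,0.23,-0.06],"yaw":72},{"grip":0,"delta_pos":[-0.063,0.23,-0.06],"yaw":72}]}}

```text
time: 18.6
tool_pos: [433.6, 295.8, 120.0]
orientation: [-0.002, 0.087, 0.996, -0.001]
force: [-0.4, -0.1, 0.2]
finger_gap: 88.0
grasp_force: 0.0
```

Run:
```python
from h import *
a=save("side","pics/s9.png"); b=save("top","pics/t9.png")
A=cv2.resize(a[180:310,220:350,::-1],(400,400));B=cv2.resize(b[200:280,130:210,::-1],(400,400))
t=cv2.imread("pics/top0.png")[220:270,140:210]
cv2.imwrite("pics/c9.png",np.hstack([A,cv2.resize(t,(400,286),interpolation=cv2.INTER_CUBIC)[:,:] if 0 else cv2.copyMakeBorder(cv2.resize(t,(400,286),interpolation=cv2.INTER_CUBIC),0,114,0,0,0)])); s=r.state(); print(s["tool_pos"],s["finger_gap"],s["orientation"])
```

```text
[435.45961587 296.76971591 121.95340989] 87.65390557103943 [2.23452977e-04 8.71228685e-02 9.96197543e-01 1.02672468e-04]
```

View pics/c9.png

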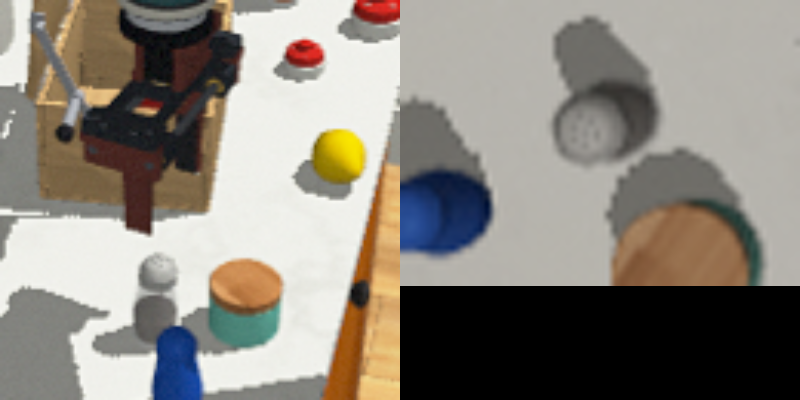

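The shaker's perforated top is at top crop (192,128) and side crop (158,268). The pot and the blue look-alike are clear of the finger line.

Run:
```python
from h import *
print(onz("top",173.2,242,88).round(1),tri(("top",173.2,242),("side",271,266)), onz("side",270.2,286.5,5).round(1))
s=r.state();print(s["tool_pos"])
```

```text
[433.7 300.5  88. ] (array([435.20707153, 303.62687788,  78.04268711]), np.float64(3.6069513578942107)) [438.3 304.6   5. ]
[435.45961587 296.76971591 121.95340989]
```

Request:
{"fn": "jog_arm", "kwargs": {"series": [{"grip":0,"delta_pos":[0,0.003,-0.04],"yaw":0},{"grip":0,"delta_pos":[0,0.003,-0.08],"yaw":0},{"grip":0,"delta_pos":[0,0.003,-0.106],"yaw":0},{"grip":0,"delta_pos":[0,0.003,-0.106],"yaw":0},{"grip":0,"delta_pos":[0,0.003,-0.106],"yaw":0},{"grip":255,"delta_pos":[0,0.003,-0.106],"yaw":0},{"grip":255,"delta_pos":[0,0.003,-0.106],"yaw":0},{"grip":255,"delta_pos":[0,0.003,-0.106],"yaw":0},{"grip":255,"delta_pos":[0,0.003,-0.106],"yaw":0},{"grip":255,"delta_pos":[0,0.003,-0.106],"yaw":0},{"grip":255,"delta_pos":[0,0.003,-0.106],"yaw":0},{"grip":255,"delta_pos":[0,0.003,-0.106],"yaw":0}]}}

```text
time: 19.9
tool_pos: [435.3, 299.9, 15.6]
orientation: [0.0, 0.086, 0.996, 0.0]
force: [0.2, 0.6, 1.3]
finger_gap: 36.8
grasp_force: 24.4
```

Request:
{"fn": "jog_arm", "kwargs": {"series": [{"grip":255,"delta_pos":[0,0,0],"yaw":0},{"grip":255,"delta_pos":[0,0,0],"yaw":0}]}}

```text
time: 20.1
tool_pos: [435.3, 299.9, 15.6]
orientation: [0.0, 0.086, 0.996, 0.0]
force: [-0.6, 0.7, 2.2]
finger_gap: 36.8
grasp_force: 24.4
```

Request:
{"fn": "jog_arm", "kwargs": {"series": [{"grip":255,"delta_pos":[0,0,0.03],"yaw":0},{"grip":255,"delta_pos":[0,0,0.07],"yaw":0},{"grip":255,"delta_pos":[0,0,0.11],"yaw":0},{"grip":255,"delta_pos":[0,0,0.15],"yaw":0},{"grip":255,"delta_pos":[0.005,-0.02,0.165],"yaw":-8},{"grip":255,"delta_pos":[0.014,-0.06,0.165],"yaw":-16},{"grip":255,"delta_pos":[0.024,-0.1,0.165],"yaw":-24},{"grip":255,"delta_pos":[0.034,-0.14,0.165],"yaw":-32},{"grip":255,"delta_pos":[0.043,-0.18,0.165],"yaw":-40},{"grip":255,"delta_pos":[0.053,-0.22,0.165],"yaw":-48},{"grip":255,"delta_pos":[0.062,-0.26,0.165],"yaw":-56},{"grip":255,"delta_pos":[0.07,-0.291,0.165],"yaw":-64}]}}

```text
time: 21.3
tool_pos: [504.3, 6.2, 179.9]
orientation: [-0.0, 0.604, 0.797, -0.001]
force: [0.4, 0.2, -1.5]
finger_gap: 36.8
grasp_force: 24.2
```

Request:
{"fn": "jog_arm", "kwargs": {"series": [{"grip":255,"delta_pos":[0,0,0],"yaw":-8},{"grip":255,"delta_pos":[0,0,0],"yaw":-8},{"grip":255,"delta_pos":[0,0,0],"yaw":-8}]}}

```text
time: 21.6
tool_pos: [504.1, 8.7, 179.9]
orientation: [-0.001, 0.654, 0.756, -0.0]
force: [-0.3, 0.1, -1.4]
finger_gap: 36.9
grasp_force: 24.2
```

Run:
```python
from h import *
a=save("side","pics/s10.png"); 
cv2.imwrite("pics/c10.png",cv2.resize(a[110:250,210:350,::-1],(600,600),interpolation=cv2.INTER_CUBIC)); s=r.state(); print(s["tool_pos"],s["finger_gap"],s["grasp_force"],s["orientation"])
```

```text
[504.24485684   9.05643808 180.03739132] 36.82904696008329 24.16241161969083 [-5.80411461e-04  6.54006814e-01  7.56488335e-01 -3.86932073e-04]
```

View pics/c10.png

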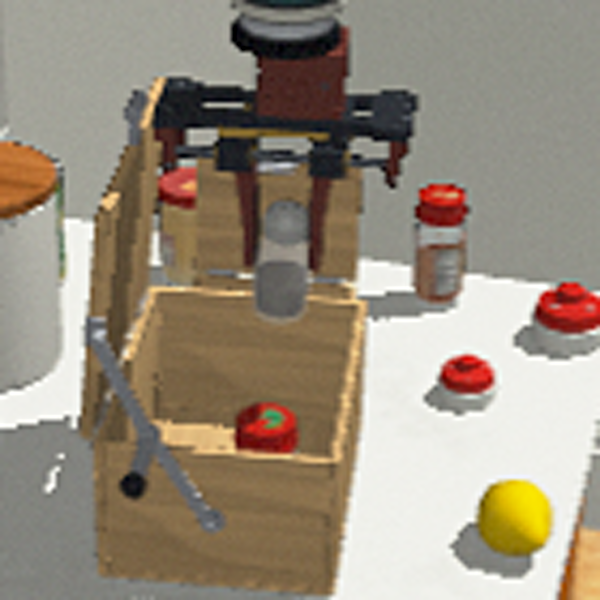

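Side crop: the shaker is held upright and centred at (283,265), and jar A stands in the bin at (266,430). I'll lower the shaker.

Request:
{"fn": "jog_arm", "kwargs": {"series": [{"grip":255,"delta_pos":[0.001,0,-0.05],"yaw":0},{"grip":255,"delta_pos":[0.001,0,-0.1],"yaw":0},{"grip":255,"delta_pos":[0.001,0,-0.135],"yaw":0},{"grip":255,"delta_pos":[0.001,0,-0.15],"yaw":0},{"grip":255,"delta_pos":[0.001,0,-0.155],"yaw":0},{"grip":255,"delta_pos":[0.001,0,-0.158],"yaw":0},{"grip":255,"delta_pos":[0.001,0,-0.158],"yaw":0}]}}

```text
time: 22.35
tool_pos: [506.7, 8.9, 23.0]
orientation: [0.0, 0.655, 0.756, 0.0]
force: [0.0, 1.7, -1.0]
finger_gap: 37.2
grasp_force: 24.2
```

Request:
{"fn": "jog_arm", "kwargs": {"series": [{"grip":85,"delta_pos":[0,0,0],"yaw":0},{"grip":85,"delta_pos":[0,0,0],"yaw":0},{"grip":85,"delta_pos":[0,0,0],"yaw":0},{"grip":85,"delta_pos":[0,0,0],"yaw":0},{"grip":85,"delta_pos":[0,0,0.03],"yaw":0},{"grip":85,"delta_pos":[0,0,0.08],"yaw":0},{"grip":85,"delta_pos":[0,0,0.13],"yaw":0},{"grip":85,"delta_pos":[0,0,0.16],"yaw":0},{"grip":85,"delta_pos":[0,0,0.17],"yaw":0},{"grip":85,"delta_pos":[0,0,0.17],"yaw":0}]}}

```text
time: 23.35
tool_pos: [506.9, 8.5, 193.5]
orientation: [0.001, 0.656, 0.755, 0.001]
force: [0.5, 0.0, -0.9]
finger_gap: 58.4
grasp_force: 0.0
```

```bash
cat >> h.py <<'E'
def reds(n,im,vmax=300,a=30):
    hsv=cv2.cvtColor(im,cv2.COLOR_RGB2HSV); m=(((hsv[...,0]<8)|(hsv[...,0]>172))&(hsv[...,1]>140)&(hsv[...,2]>90)).astype(np.uint8)
    k,l,s,c=cv2.connectedComponentsWithStats(m)
    for i in range(1,k):
        if s[i,4]>a and s[i,1]<vmax: print(n,s[i],c[i].round(1))
E
python3 - <<'E'
from h import *
for n in("top","side"): reds(n,save(n,f"pics/{n}11.png"))
a=cv2.imread("pics/side11.png"); p=pix("side",[c2w(-30,0,90),c2w(-30,0,40)]); print(p,[a[int(q[1]),int(q[0])] for q in p])
print(r.state()["tool_pos"], pix("side",[[450,-335,100],[367,-281,45]]))
E
```

```text
top [160  75  12  10  53] [166.8  77.3]
top [119  94  18  10  59] [127.2  99. ]
top [133 115  28   7  73] [147.2 117.3]
top [104 116  16   5  45] [111.1 117.7]
top [392 140  16  15  94] [401.3 147.5]
top [391 154  17   6  31] [398.2 157. ]
top [406 222  16  16 171] [413.4 229.3]
top [343 244  15  15 173] [349.6 250.8]
top [385 264  20  21 308] [394.5 274.3]
side [247 149   9  10  64] [251.  153.1]
side [308 153  11  10  87] [312.6 157.7]
side [135 161   9  15  69] [139.2 167.8]
side [335 176  16  12 130] [342.6 181.8]
side [156 179  15  27 174] [160. 192.]
side [110 192  21  33 209] [119.5 208.1]
side [313 193  12   9  84] [318.6 197.1]
side [265 204  15  12 124] [271.7 210.1]
[[274.97131405 202.53599427]
 [274.74641816 215.53386089]] [array([169, 173, 169], dtype=uint8), array([ 43,  58, 144], dtype=uint8)]
[504.85466879   8.6686013  190.93122493] [[312.91482797 156.2219092 ]
 [331.26662808 178.71664835]]
```

Request:
{"fn": "jog_arm", "kwargs": {"series": [{"grip":0,"delta_pos":[-0.008,-0.05,0],"yaw":0},{"grip":0,"delta_pos":[-0.016,-0.1,0],"yaw":0},{"grip":0,"delta_pos":[-0.024,-0.15,0],"yaw":0},{"grip":0,"delta_pos":[-0.032,-0.2,0],"yaw":0},{"grip":0,"delta_pos":[-0.04,-0.25,0],"yaw":0},{"grip":0,"delta_pos":[-0.048,-0.3,0],"yaw":0},{"grip":0,"delta_pos":[-0.055,-0.344,0],"yaw":0},{"grip":0,"delta_pos":[-0.055,-0.344,-0.03],"yaw":0},{"grip":0,"delta_pos":[-0.055,-0.344,-0.065],"yaw":0},{"grip":0,"delta_pos":[-0.055,-0.344,-0.065],"yaw":0},{"grip":0,"delta_pos":[-0.055,-0.344,-0.065],"yaw":0}]}}

```text
time: 24.55
tool_pos: [449.6, -334.0, 125.6]
orientation: [-0.003, 0.655, 0.755, 0.0]
force: [0.4, -0.2, -0.3]
finger_gap: 88.0
grasp_force: 0.0
```

Run:
```python
from h import *
print("timer",onz("top",394.5,274.3,46).round(),tri(("top",394.5,274.3),("side",342.6,181.8)))
print("jarB",onz("top",413.4,229,106).round(),"salt in bin?")
reds("side",save("side","pics/side12.png"))
s=r.state(); print(s["tool_pos"],s["finger_gap"])
```

```text
timer [ 326. -299.   46.] (array([ 324.68374511, -304.07854551,   26.47818041]), np.float64(3.3538037563668857))
jarB [ 450. -336.  106.] salt in bin?
side [247 149   9  10  63] [251.  153.2]
side [308 153  10  10  85] [312.5 157.7]
side [135 161   9  15  69] [139.2 167.8]
side [335 176  16  12 128] [342.6 181.7]
side [156 179  15  27 174] [160. 192.]
side [110 192  21  33 207] [119.5 208. ]
side [313 193  12   9  83] [318.6 197.1]
side [265 204  14  12 115] [271.2 210.3]
[ 450.78221043 -334.90928955  127.06162258] 88.18821001271961
```

Request:
{"fn": "jog_arm", "kwargs": {"series": [{"grip":0,"delta_pos":[0,-0.001,-0.04],"yaw":0},{"grip":0,"delta_pos":[0,-0.001,-0.08],"yaw":0},{"grip":0,"delta_pos":[0,-0.001,-0.103],"yaw":0},{"grip":0,"delta_pos":[0,-0.001,-0.103],"yaw":0},{"grip":255,"delta_pos":[0,-0.001,-0.103],"yaw":0},{"grip":255,"delta_pos":[0,-0.001,-0.103],"yaw":0},{"grip":255,"delta_pos":[0,-0.001,-0.103],"yaw":0},{"grip":255,"delta_pos":[0,-0.001,-0.103],"yaw":0},{"grip":255,"delta_pos":[0,-0.001,-0.103],"yaw":0},{"grip":255,"delta_pos":[0,-0.001,-0.103],"yaw":0},{"grip":255,"delta_pos":[0,-0.001,-0.103],"yaw":0},{"grip":255,"delta_pos":[0,-0.001,-0.103],"yaw":0}]}}

```text
time: 25.8
tool_pos: [451.1, -336.6, 24.8]
orientation: [0.0, 0.655, 0.755, -0.0]
force: [-1.8, 0.3, 5.4]
finger_gap: 44.6
grasp_force: 25.0
```

Request:
{"fn": "jog_arm", "kwargs": {"series": [{"grip":255,"delta_pos":[0,0,0],"yaw":0},{"grip":255,"delta_pos":[0,0,0],"yaw":0}]}}

```text
time: 26.0
tool_pos: [451.1, -336.6, 24.8]
orientation: [0.0, 0.655, 0.755, -0.0]
force: [-1.5, -0.4, 6.3]
finger_gap: 43.8
grasp_force: 25.0
```

Request:
{"fn": "jog_arm", "kwargs": {"series": [{"grip":255,"delta_pos":[0,0,0.03],"yaw":0},{"grip":255,"delta_pos":[0,0,0.075],"yaw":0},{"grip":255,"delta_pos":[0,0,0.12],"yaw":0},{"grip":255,"delta_pos":[0,0,0.165],"yaw":0},{"grip":255,"delta_pos":[0,0.02,0.19],"yaw":0},{"grip":255,"delta_pos":[0,0.06,0.195],"yaw":0},{"grip":255,"delta_pos":[0.005,0.105,0.195],"yaw":0},{"grip":255,"delta_pos":[0.01,0.15,0.195],"yaw":0},{"grip":255,"delta_pos":[0.025,0.195,0.195],"yaw":0},{"grip":255,"delta_pos":[0.045,0.24,0.195],"yaw":0},{"grip":255,"delta_pos":[0.063,0.275,0.185],"yaw":0},{"grip":255,"delta_pos":[0.063,0.286,0.17],"yaw":0}]}}

```text
time: 27.2
tool_pos: [516.5, -47.1, 194.7]
orientation: [0.001, 0.654, 0.756, 0.001]
force: [0.4, -1.0, -0.9]
finger_gap: 44.5
grasp_force: 25.0
```

Request:
{"fn": "jog_arm", "kwargs": {"series": [{"grip":255,"delta_pos":[0,0,0],"yaw":0},{"grip":255,"delta_pos":[0,0,0],"yaw":0}]}}

```text
time: 27.4
tool_pos: [513.3, -50.5, 194.0]
orientation: [-0.001, 0.655, 0.755, -0.001]
force: [-0.4, -0.6, -1.2]
finger_gap: 44.2
grasp_force: 25.0
```

Run:
```python
from h import *
reds("side",save("side","pics/side13.png"),220)
s=r.state(); t=s["tool_pos"]; print(t,s["finger_gap"],s["grasp_force"])
print(pix("side",[[t[0],t[1],t[2]-24.8+95]]))
```

```text
side [272 140  13  12 121] [277.5 145.8]
side [247 149   9  10  63] [251.  153.1]
side [135 161   9  15  70] [139.2 167.8]
side [335 176  16  12 129] [342.6 181.7]
side [156 179  15  27 173] [160.  191.9]
side [110 192  21  33 208] [119.6 208.1]
side [313 193  12   9  84] [318.6 197.1]
side [265 204  15  12 126] [271.7 210.1]
[513.79711572 -51.12312184 194.57104757] 44.08723046436146 24.998518510255963
[[278.22562874 144.9687409 ]]
```

Request:
{"fn": "jog_arm", "kwargs": {"series": [{"grip":255,"delta_pos":[0,0,-0.05],"yaw":0},{"grip":255,"delta_pos":[0,0,-0.1],"yaw":0},{"grip":255,"delta_pos":[0,0,-0.135],"yaw":0},{"grip":255,"delta_pos":[0,0,-0.15],"yaw":0},{"grip":255,"delta_pos":[0,0,-0.158],"yaw":0},{"grip":255,"delta_pos":[0,0,-0.162],"yaw":0},{"grip":255,"delta_pos":[0,0,-0.162],"yaw":0}]}}

```text
time: 28.15
tool_pos: [514.8, -51.2, 33.1]
orientation: [0.001, 0.656, 0.755, 0.0]
force: [-0.0, 0.6, 0.0]
finger_gap: 44.0
grasp_force: 25.0
```

Request:
{"fn": "jog_arm", "kwargs": {"series": [{"grip":85,"delta_pos":[0,0,0],"yaw":0},{"grip":85,"delta_pos":[0,0,0],"yaw":0},{"grip":85,"delta_pos":[0,0,0],"yaw":0},{"grip":85,"delta_pos":[0,0,0],"yaw":0},{"grip":85,"delta_pos":[0,0,0.03],"yaw":0},{"grip":85,"delta_pos":[0,0,0.08],"yaw":0},{"grip":85,"delta_pos":[0,0,0.13],"yaw":0},{"grip":85,"delta_pos":[0,0,0.17],"yaw":0},{"grip":85,"delta_pos":[0,0,0.18],"yaw":0}]}}

```text
time: 29.05
tool_pos: [517.0, -50.9, 217.6]
orientation: [0.004, 0.655, 0.755, 0.002]
force: [0.7, -0.0, 0.2]
finger_gap: 58.2
grasp_force: 0.0
```

Run:
```python
from h import *
for n in("side","top"): reds(n,save(n,f"pics/{n}14.png"),290)
print(pix("side",[c2w(-30,-60,100)]), r.state()["tool_pos"])
print(onz("top",394.5,274.3,46).round())
```

```text
side [247 149   9  10  65] [251.1 153.2]
side [135 161   9  14  69] [139.2 167.7]
side [335 176  16  12 128] [342.6 181.7]
side [156 179  15  27 172] [160.  191.9]
side [270 185  14  12 130] [276.6 190.3]
side [110 192  21  33 210] [119.5 208.1]
side [313 193  12   9  84] [318.6 197.1]
side [265 204  14  12 122] [271.5 210.1]
top [160  75  12  10  53] [166.8  77.3]
top [119  94  18  10  59] [127.2  99. ]
top [133 115  28   7  76] [146.6 117.4]
top [104 116  16   5  46] [111.1 117.8]
top [392 140  16  15  79] [401.4 147.6]
top [251 207  17  18 181] [258.8 215.1]
top [343 244  12  15 146] [348.5 250.6]
top [385 264  20  21 308] [394.5 274.3]
[[277.27733149 190.45942492]] [515.28045483 -50.62321699 214.26744618]
[ 326. -299.   46.]
```

Request:
{"fn": "jog_arm", "kwargs": {"series": [{"grip":0,"delta_pos":[-0.189,-0.249,0],"yaw":0},{"grip":0,"delta_pos":[-0.189,-0.249,0],"yaw":0},{"grip":0,"delta_pos":[-0.189,-0.249,0],"yaw":0},{"grip":0,"delta_pos":[-0.189,-0.249,0],"yaw":0},{"grip":0,"delta_pos":[-0.189,-0.249,0],"yaw":0},{"grip":0,"delta_pos":[-0.189,-0.249,0],"yaw":0},{"grip":0,"delta_pos":[-0.189,-0.249,0],"yaw":0},{"grip":0,"delta_pos":[-0.189,-0.249,-0.05],"yaw":0},{"grip":0,"delta_pos":[-0.189,-0.249,-0.1],"yaw":0},{"grip":0,"delta_pos":[-0.189,-0.249,-0.14],"yaw":0},{"grip":0,"delta_pos":[-0.189,-0.249,-0.14],"yaw":0},{"grip":0,"delta_pos":[-0.189,-0.249,-0.14],"yaw":0}]}}

```text
time: 30.35
tool_pos: [324.4, -297.8, 71.6]
orientation: [-0.002, 0.655, 0.755, 0.0]
force: [0.7, -0.1, 0.1]
finger_gap: 88.3
grasp_force: 0.0
```

Run:
```python
from h import *
reds("side",save("side","pics/side15.png"),290)
for p in((326,-299,42),(326,-304,42),(320,-299,42)): print(p,pix("side",[p]).round(1),pix("top",[p]).round(1))
s=r.state(); print(s["tool_pos"],s["finger_gap"])
```

```text
side [247 149   9  10  64] [251.  153.1]
side [135 161   9  15  70] [139.2 167.8]
side [335 176  16  12 130] [342.5 181.8]
side [156 179  15  27 173] [160.  191.9]
side [270 185  14  12 127] [276.6 190.3]
side [110 192  21  33 210] [119.5 208.1]
side [313 193  12   9  89] [318.5 197. ]
side [265 204  14  12 122] [271.3 210.3]
(326, -299, 42) [[342.9 178.7]] [[394.2 274. ]]
(326, -304, 42) [[343.1 178.1]] [[396.  273.9]]
(320, -299, 42) [[344.5 178.9]] [[394.3 276.1]]
[ 325.41845474 -299.16659115   72.90415792] 87.7365647790896
```

Request:
{"fn": "jog_arm", "kwargs": {"series": [{"grip":0,"delta_pos":[0.001,-0.001,-0.03],"yaw":0},{"grip":0,"delta_pos":[0.001,-0.001,-0.06],"yaw":0},{"grip":0,"delta_pos":[0.001,-0.001,-0.08],"yaw":0},{"grip":0,"delta_pos":[0.001,-0.001,-0.08],"yaw":0},{"grip":0,"delta_pos":[0.001,-0.001,-0.08],"yaw":0},{"grip":255,"delta_pos":[0.001,-0.001,-0.08],"yaw":0},{"grip":255,"delta_pos":[0.001,-0.001,-0.08],"yaw":0},{"grip":255,"delta_pos":[0.001,-0.001,-0.08],"yaw":0},{"grip":255,"delta_pos":[0.001,-0.001,-0.08],"yaw":0},{"grip":255,"delta_pos":[0.001,-0.001,-0.08],"yaw":0}]}}

```text
time: 31.4
tool_pos: [326.4, -301.0, -6.8]
orientation: [0.001, 0.655, 0.755, -0.0]
force: [-1.6, 0.9, 7.4]
finger_gap: 64.1
grasp_force: 25.0
```

Request:
{"fn": "jog_arm", "kwargs": {"series": [{"grip":255,"delta_pos":[0,0,0],"yaw":0},{"grip":255,"delta_pos":[0,0,0],"yaw":0}]}}

```text
time: 31.6
tool_pos: [326.4, -301.0, -6.8]
orientation: [0.001, 0.655, 0.755, -0.0]
force: [-1.0, 0.7, 8.8]
finger_gap: 64.2
grasp_force: 25.0
```

Request:
{"fn": "jog_arm", "kwargs": {"series": [{"grip":255,"delta_pos":[0,0,0.03],"yaw":0},{"grip":255,"delta_pos":[0,0,0.07],"yaw":0},{"grip":255,"delta_pos":[0.01,0.03,0.11],"yaw":0},{"grip":255,"delta_pos":[0.022,0.07,0.125],"yaw":0},{"grip":255,"delta_pos":[0.036,0.107,0.125],"yaw":0},{"grip":255,"delta_pos":[0.08,0.113,0.125],"yaw":0},{"grip":255,"delta_pos":[0.125,0.119,0.125],"yaw":0},{"grip":255,"delta_pos":[0.17,0.125,0.125],"yaw":0},{"grip":255,"delta_pos":[0.21,0.131,0.125],"yaw":0},{"grip":255,"delta_pos":[0.234,0.1345,0.125],"yaw":0},{"grip":255,"delta_pos":[0.234,0.1345,0.125],"yaw":0},{"grip":255,"delta_pos":[0.234,0.1345,0.125],"yaw":0}]}}

```text
time: 32.8
tool_pos: [559.0, -165.5, 116.8]
orientation: [-0.001, 0.655, 0.755, -0.0]
force: [0.0, -0.6, 0.1]
finger_gap: 64.2
grasp_force: 25.0
```

Run:
```python
from h import *
reds("side",save("side","pics/side16.png"),220); save("top","pics/top16.png")
s=r.state(); t=s["tool_pos"]; print(t,s["finger_gap"],s["grasp_force"],pix("side",[[t[0],t[1],t[2]+6.8+42]]))
print(c2w(0,-181))
```

```text
side [247 149   9  10  66] [251.1 153.3]
side [265 153  17  12 154] [273.  159.4]
side [135 161   9  15  70] [139.2 167.8]
side [156 179  15  27 172] [160. 192.]
side [270 185  14  12 129] [276.7 190.3]
side [110 192  21  33 208] [119.5 208. ]
side [313 193  12   9  83] [318.6 197.1]
side [265 204  14  12 122] [271.6 210. ]
[ 558.01291409 -165.67323462  117.02085414] 63.94054854568411 24.999725818634033 [[273.75037455 155.98028818]]
[ 560.19879528 -166.47925143    0.        ]
```

Request:
{"fn": "jog_arm", "kwargs": {"series": [{"grip":255,"delta_pos":[0.001,-0.001,-0.04],"yaw":0},{"grip":255,"delta_pos":[0.001,-0.001,-0.08],"yaw":0},{"grip":255,"delta_pos":[0.001,-0.001,-0.105],"yaw":0},{"grip":255,"delta_pos":[0.001,-0.001,-0.115],"yaw":0},{"grip":255,"delta_pos":[0.001,-0.001,-0.118],"yaw":0},{"grip":255,"delta_pos":[0.001,-0.001,-0.118],"yaw":0}]}}

```text
time: 33.5
tool_pos: [561.1, -167.3, 0.2]
orientation: [0.0, 0.656, 0.755, 0.0]
force: [0.5, 0.3, -1.8]
finger_gap: 64.0
grasp_force: 25.0
```

Request:
{"fn": "jog_arm", "kwargs": {"series": [{"grip":35,"delta_pos":[0,0,0],"yaw":0},{"grip":35,"delta_pos":[0,0,0],"yaw":0},{"grip":35,"delta_pos":[0,0,0],"yaw":0},{"grip":35,"delta_pos":[0,0,0],"yaw":0},{"grip":35,"delta_pos":[0,0,0.03],"yaw":0},{"grip":35,"delta_pos":[0,0,0.07],"yaw":0},{"grip":35,"delta_pos":[0,0,0.12],"yaw":0},{"grip":120,"delta_pos":[0,0,0.16],"yaw":0},{"grip":255,"delta_pos":[0,0,0.2],"yaw":0},{"grip":255,"delta_pos":[0,0,0.22],"yaw":0}]}}

```text
time: 34.5
tool_pos: [562.7, -167.5, 223.8]
orientation: [0.003, 0.655, 0.755, 0.001]
force: [0.3, -0.3, -0.8]
finger_gap: 55.1
grasp_force: 0.0
```

Run:
```python
from h import *
for n in("side","top"): reds(n,save(n,f"pics/{n}17.png"),290)
s=r.state(); print(s["tool_pos"]); print(pix("side",[c2w(0,-181,47)]),pix("top",[c2w(0,-181,47)]))
for a in(1.65,1.3,1.0,.7,.4,.2,.05): print(a,(-240+100*np.cos(a)-6*np.sin(a)).round(1),(64+100*np.sin(a)+6*np.cos(a)).round(1))
```

```text
side [247 149   9  10  65] [251.  153.2]
side [135 161   9  15  70] [139.2 167.8]
side [156 179  15  27 172] [160. 192.]
side [270 185  14  12 130] [276.6 190.3]
side [110 192  21  33 208] [119.5 208. ]
side [313 193  12   9  83] [318.6 197.1]
side [265 204  14  12 123] [271.5 210.1]
top [148  75  24  10 104] [162.6  77.6]
top [117  93  21  12  67] [126.6  98.7]
top [132 114  30   8  90] [146.6 117.3]
top [104 116  17   6  54] [111.9 118. ]
top [334 181  21  21 318] [344.1 191.4]
top [297 200  17  17 196] [305.3 207.8]
top [251 207  17  18 179] [258.7 215.1]
[ 563.33055959 -167.78445952  223.40839413]
[[272.77885355 185.62157264]] [[343.9661658  191.24772177]]
1.65 -253.9 163.2
1.3 -219.0 162.0
1.0 -191.0 151.4
0.7 -167.4 133.0
0.4 -150.2 108.5
0.2 -143.2 89.7
0.05 -140.4 75.0
```

The timer stands upright in the pocket: its blob at (344.1,191.4) matches the predicted (344.0,191.2). Now I'll sweep the flap shut from outside.

Request:
{"fn": "jog_arm", "kwargs": {"series": [{"grip":255,"delta_pos":[-0.005,-0.045,0],"yaw":0},{"grip":255,"delta_pos":[-0.01,-0.09,0],"yaw":0},{"grip":255,"delta_pos":[-0.0135,-0.106,0],"yaw":0},{"grip":255,"delta_pos":[-0.0135,-0.106,-0.04],"yaw":0},{"grip":255,"delta_pos":[-0.0135,-0.106,-0.08],"yaw":0},{"grip":255,"delta_pos":[-0.0135,-0.106,-0.1],"yaw":0},{"grip":255,"delta_pos":[-0.0135,-0.106,-0.1],"yaw":0},{"grip":255,"delta_pos":[-0.0135,-0.106,-0.1],"yaw":0}]}}

```text
time: 35.4
tool_pos: [547.1, -272.3, 118.8]
orientation: [-0.001, 0.655, 0.755, -0.0]
force: [-0.1, -0.3, 0.2]
finger_gap: 0.3
grasp_force: 0.0
```

Request:
{"fn": "jog_arm", "kwargs": {"series": [{"grip":255,"delta_pos":[-0.002,0.015,0.001],"yaw":0},{"grip":255,"delta_pos":[-0.004,0.03,0.003],"yaw":0},{"grip":255,"delta_pos":[-0.006,0.042,0.006],"yaw":0},{"grip":255,"delta_pos":[-0.007,0.0525,0.007],"yaw":0},{"grip":255,"delta_pos":[-0.009,0.066,0.004],"yaw":0},{"grip":255,"delta_pos":[-0.011,0.078,-0.002],"yaw":0},{"grip":255,"delta_pos":[-0.0125,0.089,-0.01],"yaw":0},{"grip":255,"delta_pos":[-0.0137,0.099,-0.018],"yaw":0},{"grip":255,"delta_pos":[-0.0137,0.099,-0.018],"yaw":0}]}}

```text
time: 36.3
tool_pos: [532.0, -171.8, 99.6]
orientation: [-0.002, 0.655, 0.756, -0.0]
force: [0.3, -0.0, -0.6]
finger_gap: 0.6
grasp_force: 0.0
```

Request:
{"fn": "jog_arm", "kwargs": {"series": [{"grip":255,"delta_pos":[-0.001,0.007,-0.009],"yaw":0},{"grip":255,"delta_pos":[-0.002,0.013,-0.017],"yaw":0},{"grip":255,"delta_pos":[-0.002,0.017,-0.025],"yaw":0},{"grip":255,"delta_pos":[-0.003,0.02,-0.033],"yaw":0},{"grip":255,"delta_pos":[-0.003,0.022,-0.04],"yaw":0},{"grip":255,"delta_pos":[-0.003,0.022,-0.04],"yaw":0}]}}

```text
time: 36.9
tool_pos: [529.9, -151.4, 60.2]
orientation: [-0.001, 0.655, 0.755, -0.0]
force: [-0.5, -0.5, 0.6]
finger_gap: 0.5
grasp_force: 0.1
```

Run:
```python
from h import *
b=save("top","pics/top18.png");a=save("side","pics/side18.png"); print(r.state()["tool_pos"],r.state()["force"])
A=cv2.resize(a[110:230,215:335,::-1],(400,400),interpolation=cv2.INTER_CUBIC);B=cv2.resize(b[150:270,290:410,::-1],(400,400),interpolation=cv2.INTER_CUBIC)
cv2.imwrite("pics/c18.png",np.hstack([A,B]))
```

```text
[ 530.71647685 -151.95501805   61.22362942] [0.55634484 0.46769741 0.98944313]
```

View pics/c18.png

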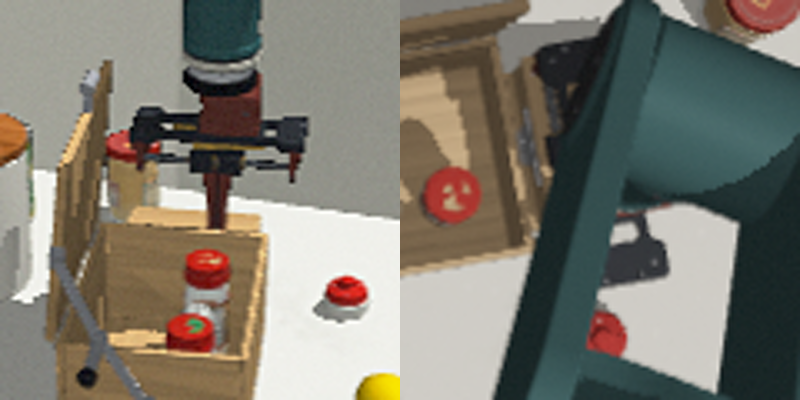

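The flap is nearly down under the fingertips, with its edge at side crop (195,220). Both jars stand upright in the bin. I'll press the flap down to latch it.

Request:
{"fn": "jog_arm", "kwargs": {"series": [{"grip":255,"delta_pos":[0,0.002,-0.004],"yaw":0},{"grip":255,"delta_pos":[0,0.003,-0.007],"yaw":0},{"grip":255,"delta_pos":[0,0.003,-0.007],"yaw":0}]}}

```text
time: 37.3
tool_pos: [530.6, -148.7, 54.1]
orientation: [-0.0, 0.655, 0.755, -0.0]
force: [0.6, -0.3, 0.8]
finger_gap: 0.4
grasp_force: 0.1
```

Request:
{"fn": "jog_arm", "kwargs": {"series": [{"grip":255,"delta_pos":[0,0,-0.002],"yaw":0},{"grip":255,"delta_pos":[0,0,-0.003],"yaw":0},{"grip":255,"delta_pos":[0,0,-0.003],"yaw":0}]}}

```text
time: 37.6
tool_pos: [530.9, -148.9, 51.4]
orientation: [-0.0, 0.656, 0.755, 0.0]
force: [0.6, 0.7, 1.0]
finger_gap: 0.3
grasp_force: 0.2
```

Request:
{"fn": "jog_arm", "kwargs": {"series": [{"grip":255,"delta_pos":[0,0,-0.002],"yaw":0},{"grip":255,"delta_pos":[0,0,-0.003],"yaw":0},{"grip":255,"delta_pos":[0,0,-0.003],"yaw":0}]}}

```text
time: 37.9
tool_pos: [530.6, -148.9, 48.2]
orientation: [-0.0, 0.655, 0.755, -0.0]
force: [0.7, 0.5, -0.7]
finger_gap: 0.2
grasp_force: 0.0
```

Request:
{"fn": "jog_arm", "kwargs": {"series": [{"grip":255,"delta_pos":[0,0,-0.002],"yaw":0},{"grip":255,"delta_pos":[0,0,-0.003],"yaw":0},{"grip":255,"delta_pos":[0,0,-0.003],"yaw":0}]}}

```text
time: 38.2
tool_pos: [530.7, -148.9, 45.2]
orientation: [-0.0, 0.655, 0.755, -0.0]
force: [0.4, 0.7, 0.9]
finger_gap: 0.3
grasp_force: 0.1
```

Request:
{"fn": "jog_arm", "kwargs": {"series": [{"grip":255,"delta_pos":[0,0,-0.002],"yaw":0},{"grip":255,"delta_pos":[0,0,-0.003],"yaw":0},{"grip":255,"delta_pos":[0,0,-0.003],"yaw":0}]}}

```text
time: 38.5
tool_pos: [530.8, -148.9, 42.4]
orientation: [-0.0, 0.656, 0.755, -0.0]
force: [-0.6, -0.2, 2.5]
finger_gap: 0.2
grasp_force: 1.1
```

Contact is building up, so I'll press on in small steps.

Request:
{"fn": "jog_arm", "kwargs": {"series": [{"grip":255,"delta_pos":[0,0,-0.002],"yaw":0},{"grip":255,"delta_pos":[0,0,-0.002],"yaw":0}]}}

```text
time: 38.7
tool_pos: [530.9, -148.8, 40.7]
orientation: [0.0, 0.655, 0.755, 0.0]
force: [-1.1, 2.5, 5.9]
finger_gap: 0.3
grasp_force: 3.3
```

Request:
{"fn": "jog_arm", "kwargs": {"series": [{"grip":255,"delta_pos":[0,0,-0.002],"yaw":0},{"grip":255,"delta_pos":[0,0,-0.002],"yaw":0}]}}

```text
time: 38.9
tool_pos: [530.9, -148.7, 39.0]
orientation: [0.0, 0.655, 0.755, 0.0]
force: [-2.7, 2.2, 10.8]
finger_gap: 0.3
grasp_force: 5.4
```

Request:
{"fn": "jog_arm", "kwargs": {"series": [{"grip":255,"delta_pos":[0,0,-0.002],"yaw":0},{"grip":255,"delta_pos":[0,0,-0.002],"yaw":0}]}}

```text
time: 39.1
tool_pos: [530.9, -148.7, 37.4]
orientation: [0.0, 0.655, 0.755, 0.0]
force: [-3.2, 3.5, 14.5]
finger_gap: 0.7
grasp_force: 7.4
```

Run:
```python
from h import *
a=save("side","pics/side19.png"); o=cv2.imread("pics/side0.png")[...,::-1]; m=cv2.imread("pics/side18.png")[...,::-1]
print("open edge",pix("side",[c2w(-60,-254,165)])); 
print("shut edge near(-134) x -60,-26,60, z70:",pix("side",[c2w(x,-134,70) for x in(-60,-26,60)]).round(1)," hinge",pix("side",[c2w(-60,-240,70)]).round(1))
print("a=.3 edge",pix("side",[c2w(-60,-240+106*np.cos(.3),70+106*np.sin(.3))]).round(1))
print("bin far rim x-60", pix("side",[c2w(-60,-117,116)]).round(1))
u=int(pix("side",[c2w(-60,-134,70)])[0,0])
print(u)
for v in range(150,192,2): print(v,o[v,u],m[v,u],a[v,u])
```

```text
open edge [[292.45705752 148.17928846]]
shut edge near(-134) x -60,-26,60, z70: [[288.3 187.9]
 [278.6 187.1]
 [254.1 185.3]]  hinge [[291.2 173.4]]
a=.3 edge [[288.7 179.3]]
bin far rim x-60 [[288.2 178.6]]
288
150 [120  98  64] [64 34 32] [70 50 50]
152 [122 100  65] [26 30 31] [70 36 34]
154 [127 105  71] [128 103  46] [73 38 34]
156 [125 102  67] [96 95 89] [76 42 37]
158 [125 100  67] [84 82 66] [27 27 37]
160 [135 111  74] [100  99  89] [78 63 35]
162 [130 102  72] [149 152 140] [91 92 89]
164 [130 107  76] [148 150 138] [154 154 146]
166 [133 109  74] [146 146 136] [54 55 58]
168 [119  98  67] [141 143 133] [147 149 139]
170 [127 104  70] [245 245 240] [246 247 242]
172 [124 102  69] [240 241 235] [238 240 233]
174 [111  97  78] [213 176 120] [226 196 149]
176 [103  88  63] [220 180 125] [218 176 122]
178 [120 100  69] [228 191 127] [228 190 130]
180 [116  97  65] [156 127  88] [201 165 113]
182 [116  93  66] [136 111  76] [137 111  77]
184 [115  94  63] [125 102  71] [127 104  70]
186 [114  94  66] [140 114  78] [137 113  76]
188 [119  98  68] [139 114  78] [133 107  72]
190 [114  94  62] [129 107  72] [128 103  71]
```

Request:
{"fn": "jog_arm", "kwargs": {"series": [{"grip":255,"delta_pos":[0,0,0.02],"yaw":0},{"grip":255,"delta_pos":[0,0,0.06],"yaw":0},{"grip":255,"delta_pos":[0,0,0.11],"yaw":0},{"grip":255,"delta_pos":[0,0,0.16],"yaw":0},{"grip":255,"delta_pos":[0,0,0.21],"yaw":0},{"grip":255,"delta_pos":[0,0,0.25],"yaw":0},{"grip":255,"delta_pos":[0,0,0.25],"yaw":0},{"grip":255,"delta_pos":[0,0,0.25],"yaw":0},{"grip":255,"delta_pos":[0,0,0.25],"yaw":0}]}}

```text
time: 40.05
tool_pos: [529.7, -148.5, 284.7]
orientation: [-0.001, 0.656, 0.755, -0.001]
force: [-0.3, 1.2, -0.3]
finger_gap: 0.6
grasp_force: 0.0
```

Run:
```python
from h import *
a=save("side","pics/side20.png"); b=save("top","pics/top20.png"); o=cv2.imread("pics/side0.png")[...,::-1]; m=cv2.imread("pics/side19.png")[...,::-1]
for u in(286,265):
  for v in range(146,184,3): print(u,v,o[v,u],m[v,u],a[v,u])
reds("top",b,290)
print(r.state()["tool_pos"],r.state()["force"])
```

```text
286 146 [146 145 136] [83 46 35] [146 146 137]
286 149 [121 102  69] [70 36 32] [145 144 139]
286 152 [126 105  74] [76 42 37] [145 145 136]
286 155 [125 102  71] [72 37 34] [146 144 135]
286 158 [124 101  71] [16 20 26] [145 144 137]
286 161 [134 110  75] [96 81 40] [147 147 138]
286 164 [127 105  72] [98 83 52] [143 145 136]
286 167 [130 106  73] [24 20 17] [140 143 134]
286 170 [127 103  71] [247 247 243] [243 243 237]
286 173 [122  99  65] [238 239 236] [238 240 238]
286 176 [94 75 52] [215 174 117] [214 176 118]
286 179 [119  98  68] [162 132  91] [221 181 122]
286 182 [120  97  69] [137 110  74] [138 111  76]
265 146 [188 151 100] [161 163 152] [163 164 154]
265 149 [122 102  70] [174 173 162] [163 164 156]
265 152 [116  97  69] [28 27 38] [160 161 151]
265 155 [122  96  65] [12 17 20] [162 164 155]
265 158 [134 107  74] [35 36 37] [169 165 157]
265 161 [127 104  74] [165 163 155] [164 164 155]
265 164 [139 115  79] [65 67 70] [164 163 153]
265 167 [117  96  69] [244 245 238] [243 243 238]
265 170 [126 104  70] [241 241 237] [240 241 234]
265 173 [134 122 105] [217 172 113] [217 173 115]
265 176 [219 177 120] [218 178 120] [226 190 128]
265 179 [216 176 117] [126 104  72] [122 102  71]
265 182 [217 175 117] [128 104  71] [130 105  73]
top [148  75  24  10 101] [162.7  77.5]
top [117  93  21  12  66] [126.8  98.8]
top [133 114  29   8  86] [146.5 117.4]
top [104 116  16   6  50] [111.4 117.9]
top [297 200  18  17 198] [305.4 207.8]
top [251 207  17  18 179] [258.7 215.1]
[ 529.582185   -148.45271064  284.31543011] [-0.13592847 -0.10592153  0.16531126]
```

The flap stays shut after release. Before going behind the knee rod, I'll check for obstacles there.

Run:
```python
from h import *
for n,p in(("bottle",(177,226)),("glass",(154,277)),("mill",(200,214)),("canister",(203,200))): print(n,onz("side",*p,0).round())
print("body far end",c2w(162,174),c2w(162,211),c2w(162,137)); t=r.state()["tool_pos"]; print(t)
for x,y in((-60,-150),(-60,174),(73,174)): print((c2w(x,y)[:2]-t[:2]).round(1))
a=cv2.imread("pics/side20.png")[...,::-1]; print(ball(a,(233,250,214,229)))
```

```text
bottle [814. 102.   0.]
glass [769. 354.   0.]
mill [769.  13.   0.]
canister [794. -75.   0.]
body far end [671.82402405 207.43090931   0.        ] [666.73421506 244.07915408   0.        ] [676.91383303 170.78266454   0.        ]
[ 529.582185   -148.45271064  284.31543011]
[-33.1   4.4]
[-77.6 325.3]
[ 54.1 343.6]
(np.float64(240.4805194805195), np.float64(222.7012987012987), np.float64(847.0))
```

Request:
{"fn": "jog_arm", "kwargs": {"series": [{"grip":255,"delta_pos":[-0.033,0.004,0.01],"yaw":0},{"grip":255,"delta_pos":[-0.04,0.05,0.01],"yaw":0},{"grip":255,"delta_pos":[-0.046,0.098,0.01],"yaw":0},{"grip":255,"delta_pos":[-0.053,0.146,0.01],"yaw":0},{"grip":255,"delta_pos":[-0.06,0.194,0.01],"yaw":0},{"grip":255,"delta_pos":[-0.066,0.242,0.01],"yaw":0},{"grip":255,"delta_pos":[-0.073,0.29,0.01],"yaw":0},{"grip":255,"delta_pos":[-0.0776,0.325,0.01],"yaw":0},{"grip":255,"delta_pos":[-0.05,0.3285,0.01],"yaw":0},{"grip":255,"delta_pos":[-0.005,0.335,0.01],"yaw":0},{"grip":255,"delta_pos":[0.04,0.342,0.01],"yaw":0},{"grip":255,"delta_pos":[0.054,0.3436,0],"yaw":0}]}}

```text
time: 41.35
tool_pos: [588.8, 195.4, 285.1]
orientation: [0.001, 0.656, 0.755, 0.001]
force: [0.2, -0.1, 0.4]
finger_gap: 0.7
grasp_force: 0.0
```

Request:
{"fn": "jog_arm", "kwargs": {"series": [{"grip":255,"delta_pos":[0,0,0],"yaw":0},{"grip":255,"delta_pos":[0,0,0],"yaw":0},{"grip":255,"delta_pos":[0,0,-0.04],"yaw":0},{"grip":255,"delta_pos":[0,0,-0.08],"yaw":0},{"grip":255,"delta_pos":[0,0,-0.12],"yaw":0},{"grip":255,"delta_pos":[0,0,-0.16],"yaw":0},{"grip":255,"delta_pos":[0,0,-0.192],"yaw":0},{"grip":255,"delta_pos":[0,0,-0.192],"yaw":0},{"grip":255,"delta_pos":[0,0,-0.192],"yaw":0}]}}

```text
time: 42.25
tool_pos: [583.8, 194.6, 95.3]
orientation: [-0.0, 0.655, 0.755, -0.0]
force: [0.0, 0.7, -0.2]
finger_gap: 0.5
grasp_force: 0.0
```

Request:
{"fn": "jog_arm", "kwargs": {"series": [{"grip":255,"delta_pos":[-0.006,-0.001,0],"yaw":0},{"grip":255,"delta_pos":[-0.012,-0.002,0],"yaw":0},{"grip":255,"delta_pos":[-0.016,-0.002,0],"yaw":0}]}}

```text
time: 42.55
tool_pos: [569.6, 192.8, 96.3]
orientation: [0.001, 0.655, 0.755, 0.001]
force: [0.8, -1.0, 0.4]
finger_gap: 0.6
grasp_force: 0.7
```

Request:
{"fn": "jog_arm", "kwargs": {"series": [{"grip":255,"delta_pos":[-0.006,-0.001,0],"yaw":0},{"grip":255,"delta_pos":[-0.012,-0.002,0],"yaw":0},{"grip":255,"delta_pos":[-0.018,-0.0025,0],"yaw":0}]}}

```text
time: 42.85
tool_pos: [550.7, 190.1, 94.8]
orientation: [0.0, 0.656, 0.755, 0.0]
force: [1.5, -0.7, 0.6]
finger_gap: 0.5
grasp_force: 0.9
```

Request:
{"fn": "jog_arm", "kwargs": {"series": [{"grip":255,"delta_pos":[-0.008,-0.001,0],"yaw":0},{"grip":255,"delta_pos":[-0.016,-0.002,0],"yaw":0},{"grip":255,"delta_pos":[-0.024,-0.003,0],"yaw":0},{"grip":255,"delta_pos":[-0.032,-0.0045,0],"yaw":0},{"grip":255,"delta_pos":[-0.038,-0.005,0],"yaw":0},{"grip":255,"delta_pos":[-0.038,-0.005,0],"yaw":0}]}}

```text
time: 43.45
tool_pos: [510.7, 185.1, 94.0]
orientation: [-0.001, 0.655, 0.755, -0.001]
force: [0.2, 0.1, -0.5]
finger_gap: 0.8
grasp_force: 0.0
```

Run:
```python
from h import *
a=save("side","pics/side21.png"); print(ball(a,(200,300,205,260)), r.state()["tool_pos"],r.state()["force"])
for x,z in((45,131),(0,143),(-50,125),(-78,82)): print(pix("side",[c2w(x,190,z)]))
```

```text
(np.float64(252.223786407767), np.float64(215.71650485436894), np.float64(2060.0)) [511.49107747 185.18382521  94.18616281] [0.2380558  0.21213399 0.0399189 ]
[[240.68231953 223.22456927]]
[[256.29405344 221.03695416]]
[[273.80340083 227.75797065]]
[[283.27564    240.84832923]]
```

Request:
{"fn": "jog_arm", "kwargs": {"series": [{"grip":255,"delta_pos":[0.01,0.002,0.03],"yaw":0},{"grip":255,"delta_pos":[0.01,0.012,0.08],"yaw":0},{"grip":255,"delta_pos":[0.01,0.022,0.13],"yaw":0},{"grip":255,"delta_pos":[0.01,0.032,0.17],"yaw":0},{"grip":255,"delta_pos":[0.01,0.032,0.17],"yaw":0},{"grip":255,"delta_pos":[0.01,0.032,0.17],"yaw":0},{"grip":255,"delta_pos":[0.01,0.032,0.17],"yaw":0},{"grip":255,"delta_pos":[0.01,0.032,0.17],"yaw":0},{"grip":255,"delta_pos":[0.01,0.032,0.17],"yaw":0},{"grip":255,"delta_pos":[0.01,0.032,0.17],"yaw":0}]}}

```text
time: 44.5
tool_pos: [522.3, 216.9, 263.4]
orientation: [-0.001, 0.656, 0.755, -0.001]
force: [0.6, 0.6, -0.7]
finger_gap: 0.3
grasp_force: 0.0
```

Run:
```python
from h import *
a=save("side","pics/side22.png"); b=save("top","pics/top22.png")
print(ball(a[:, :],(262,300,210,260)), r.state()["tool_pos"]); reds("side",a,230); reds("top",b,290)
```

```text
(np.float64(274.77492877492875), np.float64(228.82051282051282), np.float64(702.0)) [522.62609027 217.01523306 263.89942313]
side [254 152   9   7  36] [258.4 155. ]
side [135 161   9  15  69] [139.2 167.8]
side [156 179  10  27 154] [159.2 192.3]
side [270 186  14  11  91] [277.7 191.6]
side [110 192  21  33 209] [119.5 208. ]
side [313 193  12   9  84] [318.6 197.1]
side [266 204  13  10  66] [273.  208.3]
top [160  75  12  10  53] [166.8  77.3]
top [119  93  13   8  40] [124.6  97.4]
top [392 140  16  15 106] [401.3 147.3]
top [391 154  17   6  31] [398.  156.9]
top [343 244  15  15 176] [349.7 250.8]
```

Request:
{"fn": "jog_arm", "kwargs": {"series": [{"grip":255,"delta_pos":[0,0,0],"yaw":0},{"grip":255,"delta_pos":[0,0,0],"yaw":0},{"grip":255,"delta_pos":[0,0,0],"yaw":0},{"grip":255,"delta_pos":[0,0,0],"yaw":0},{"grip":255,"delta_pos":[0,0,0],"yaw":0},{"grip":255,"delta_pos":[0,0,0],"yaw":0},{"grip":255,"delta_pos":[0,0,0],"yaw":0},{"grip":255,"delta_pos":[0,0,0],"yaw":0},{"grip":255,"delta_pos":[0,0,0],"yaw":0},{"grip":255,"delta_pos":[0,0,0],"yaw":0},{"grip":255,"delta_pos":[0,0,0],"yaw":0},{"grip":255,"delta_pos":[0,0,0],"yaw":0}]}}

```text
time: 45.8
tool_pos: [522.8, 217.2, 264.4]
orientation: [-0.0, 0.655, 0.755, -0.0]
force: [-0.6, -0.9, -0.3]
finger_gap: 0.7
grasp_force: 0.0
```

Run:
```python
from h import *
a=save("side","pics/side23.png"); b=save("top","pics/top23.png")
print(ball(a[:, :],(262,300,210,260)),ball(cv2.imread("pics/side0.png")[...,::-1],(262,300,210,260))); reds("side",a,230); reds("top",b,290)
o=cv2.imread("pics/top0.png")[...,::-1]; d=np.abs(b.astype(int)-o).max(2)
p=pix("top",[c2w(-115,0,120)])[0].astype(int); print(p,d[p[1]-8:p[1]+8,p[0]-10:p[0]+10].mean())
```

```text
(np.float64(282.72846715328467), np.float64(240.5868613138686), np.float64(685.0)) (np.float64(282.7688953488372), np.float64(240.61918604651163), np.float64(688.0))
side [254 152   9   7  35] [258.4 155. ]
side [135 161   9  15  70] [139.2 167.8]
side [156 179  10  27 149] [159.2 192.2]
side [110 192  21  33 208] [119.5 208. ]
side [313 193  12   9  84] [318.6 197.1]
top [160  75  12  10  53] [166.8  77.3]
top [119  94  13   7  37] [124.8  97.6]
top [392 140  16  15 115] [401.  147.1]
top [391 154  17   6  31] [398.  156.9]
top [343 244  15  15 174] [349.6 250.8]
[287 243] 25.48125
```

Run:
```python
from h import *
a=cv2.imread("pics/side23.png");m=cv2.imread("pics/side20.png");print(np.abs(a[140:178,284:292].astype(int)-m[140:178,284:292]).mean())
print(r.hand_in())
```

```text
2.655701754385965
the job is handed in; nothing more can be done
None
```

The job is handed in: both spice jars and the salt shaker stand in the bin, the timer is in the pocket with its flap shut, and the lid is closed with the stay folded back. The camera checks agree with this, but no verdict came back.

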